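Check the emptied print-block cases for a forgotten roller

TASK

Move the wood offcut from the shallow wooden tray into the scrap bin. Then check the two plywood cases, either of which may still hold a heavy steel roller: lift one by its handle clear of the table, rock it latch end up and then latch end down, a good 20 degrees each way, feel for rattle or weight, and put it away before you take the other. Set (do not drop) an empty case flat inside the tray, across its short side so that two fit, and one that holds the roller upright on the middle of the grey board, and leave the bottle, tape roll and book alone.

Things in the scene. Friction and masses are not known exactly. Their poses are not given: they have to be found in the camera images.
- case_a: closed plywood case, 130 long (x) x 76 wide (y) x 66 mm high to the lid, which does not open. Origin: centre of its underside. Alone it weighs 0.21 to 0.29 kg; a forgotten roller (0.33 kg, 45 mm long, free to roll to the lower end) makes it 0.54 kg or more. Starts standing on the table. Only feel tells which case, if any, holds it.
- case_a_bar (a point): centre of the handle's grip bar, 98 mm above the case's underside: wood, 18 mm thick along case x, 66 long along case y, 20 high, on two end posts with 22 mm free over the lid. Pinch it from above, fingers closing along case x; then tipping end over end is stiff in the grip.
- case_a_latch (a point): outer face of the flat steel latch in the middle of the case's +x end: 26 mm wide, stands 6 mm out, 35 to 65 mm up, its strap seen on the lid. 'Latch end up' means this end raised.
- case_b: closed plywood case, 130 long (x) x 76 wide (y) x 66 mm high to the lid, which does not open. Origin: centre of its underside. Alone it weighs 0.21 to 0.29 kg; a forgotten roller (0.33 kg, 45 mm long, free to roll to the lower end) makes it 0.54 kg or more. Starts standing on the table. At most one case holds it.
- case_b_bar (a point): centre of the handle's grip bar, 98 mm above the case's underside: wood, 18 mm thick along case x, 66 long along case y, 20 high, on two end posts with 22 mm free over the lid. Pinch it from above, fingers closing along case x; then tipping end over end is stiff in the grip.
- case_b_latch (a point): outer face of the flat steel latch in the middle of the case's +x end: 26 mm wide, stands 6 mm out, 35 to 65 mm up, its strap seen on the lid. 'Latch end up' means this end raised.
- offcut: rectangular offcut of light wood, 90 (x) x 38 (y) x 45 mm high, about 80 g, lying in the tray at any yaw. Origin: centre of its underside.
- tray: fixed wooden tray, outside 166 (x) x 200 (y) mm, walls 5 mm thick and 20 mm high, floor 5 mm thick: room for two cases side by side with their length along tray x (inside 156 x 190 mm), e.g. centred 45 mm either side of the middle along tray y. Origin: centre of its underside. Lies left or right, the grey board opposite.
- board: fixed flat grey board, 180 (x) x 200 (y) x 6 mm thick. Origin: centre of its underside on the table.
- bin: fixed open scrap bin of grey plastic, outside 130 (x) x 150 (y) x 100 mm high, walls 4 mm. Origin: centre of its underside. It stands far left or far right.
- bottle: bystander: standing white bottle, 60 mm across, 170 mm tall. Origin: centre of its underside.
- tape: bystander: paper tape roll lying flat, 110 mm across, 36 mm high. Origin: centre of its underside.
- book: bystander: closed book lying flat, 110 (x) x 155 (y) x 40 mm. Origin: centre of its underside.

How it is judged:
By the outcome, as a careful person would: the job done as asked, in the order asked, and still so for the second after the job is handed in, with the robot touching nothing.
It also fails if it takes over 72 s, if anything falls off the work surface, if the arm or the gripper's body presses on something with over 40 N, if the wrist force passes 120 N, or if a joint passes its speed limit or range.

ROBOT

A 7-joint arm with a two-finger parallel gripper is mounted at the origin on the work surface. World frame = base frame: x ahead of the robot, y to its left, z up, the work surface at z = 0. Lengths are in mm, angles in rad, forces in N, time in s.
With the tool pointing down it reaches from about 400 to 900 mm from the base axis. Payload 5.5 kg.
Tool frame: the origin (TCP) lies midway between the tips of the shut fingers; the grasp point (between the pads) lies hold_point_z behind it (hold_point_z is the distance from the TCP to the grasp point, in mm); z points along the fingers, y is the line along which they close (so a half turn about z gives the same grasp; the last joint's range is limited). The gripper opens to 92 mm and grips with 3 to 60 N. Pads are 19 mm wide; open, the fingers measure 130 mm over their backs; the gripper's body (75 mm by 190 mm) begins 47 mm behind the grasp point.
Start: joints at [1.446, 0.501, -0.427, 1.55, 0.221, 1.138, -0.21], TCP at [245.832, -601.72, 226.729] pointing down, gripper open.
Joint ranges: [-2.88, 2.88], [-0.31, 2.03], [-1.54, 1.56], [0.2, 2.42], [-1.41, 4.55], [0.19, 2.02], [-2.57, 2.57]. Speed limits (rad/s): [2.57, 2.57, 3.14, 3.14, 3.14, 3.14, 3.14].

INTERFACE

Orientations are given as a unit quaternion [x, y, z, w].
In Python, from workcell import get_obs, camera, get_calibration, finish_job, hold_point_z gives the robot as it stands.
- The arm moves only by the tool arm_command, never from a script. Its arguments are lists of equal length, an entry for each row: "slide": the shift along the tool's x, y, z normalised to -1 to 1, where 1 is 60 cm, a list of three; "roll": the turn about the tool's z normalised to -1 to 1, where 1 is 180 degrees; "fingers": the closure, from -1 (fully open) to 1 (shut). A call has 1 to 10 rows; each row is the pose to reach, as a shift and turn from the pose commanded when the call began, along the tool's axes at that moment, turning the shorter way round; what a row does not reach only later rows make up. A row lasts 1/12 s, in which the tool goes at most 41.7 mm and 7.16 degrees, less where a joint would pass 70% of its speed; a pose out of reach is approached as far as the arm can. A call with a number of a shift or a turn outside -1 to 1 is refused whole. A call with a gripper value outside its range is refused whole. The fingers move at their own pace and stop on an object; the grip force is fixed at half the most. Time passes only in rows, so rows that repeat a pose let the fingers close. It gives the time, the measured TCP pose, the force, the opening and the grip force at its end, in the units of the state.
- get_obs(): the state, without advancing time (a new reading comes with each control period).
- camera(name): name is "side" or "top" or "wrist"; returns (picture, depth): 480x640x3 uint8, red, green, blue; 480x640 float32, mm along the optical axis (not along the pixel's ray), 0 where there is no reading.
- get_calibration(name): a dict with "K" (3x3 intrinsics, pixels), "view" (4x4, takes a point from world to camera coordinates). Camera axes: x right, y down, z forward; pixel columns grow to the right and rows downward; lengths in mm; the calibration is good to about 2 mm. The wrist camera is an equidistant fisheye: a pixel r from the principal point sees the ray r / f radians off the axis. A picture is of the moment at which its call begins: read the wrist's pose just before it. get_calibration takes no time and is no camera call; for the wrist camera it gives the pose at the moment of the call.
- finish_job(): hands the job in; it is judged then, once.
The state is a dict: "time": time; "joints": joint angles; "joint_velocities": joint speeds; "joint_torque": joint torques, N m; "tcp_pos": TCP position; "orientation": TCP orientation; "force": force on the tool from outside, world axes, zero at the start; "torque": the same for the moment, N m; "finger_gap": opening from 0.0 (shut) to 1.0 (fully open); "finger_force": force on a finger pad.
Only numpy, scipy, OpenCV 4.12 (cv2) and the standard library are available. Lean on these libraries where they do the work, as an engineer would, in place of code of your own. Each camera call takes 0.05 s, during which the arm holds its last target. There are 200 camera calls.

## Working session

There is one attempt and no reset: what is moved stays moved. The work goes in short steps, Python scripts to look and compute and a tool call to move; the robot and the scene stay as the last step left them, time stands still between calls to the robot, and variables do not carry over. Pictures are saved under pics/ and viewed, at most 10 in all, crops included, and the job is handed in when it is done.

Besides the shell and the picture viewer there is one more tool, called after "Request:" by a JSON object that holds its "api" and its "payload", one argument or row to a line. arm_command: Moves the arm, as the interface text tells. Scaled input: -1 to 1 covers 60 cm each way for a shift and 180 degrees each way for a turn. Its arguments: {"type":"object","properties":{"slide":{"type":"array"},"roll":{"type":"array"},"fingers":{"type":"array"}},"required":["slide","roll","fingers"]}

View pics/top0.png

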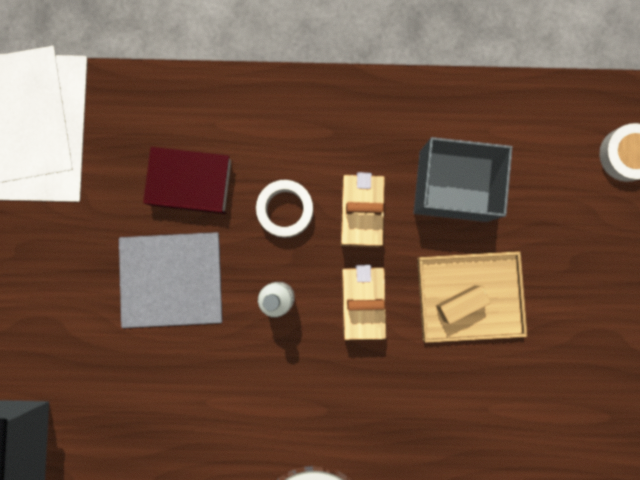

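```bash
python3 - <<'E'
from h import *
im=cv2.imread("pics/top0.png")[130:350,325:535]
cv2.imwrite("pics/crop0.png",cv2.resize(im,None,fx=2.7,fy=2.7,interpolation=cv2.INTER_CUBIC))
d=np.load("top0d.npy")
# height map over the frame
c=get_calibration("top");K=c["K"];V=c["view"];Ri=V[:3,:3].T;o=-Ri@V[:3,3]
v,u=np.mgrid[:480,:640]; P=(np.stack([u,v,np.ones_like(u)],-1)@np.linalg.inv(K).T*d[...,None])@Ri.T+o
np.save("P.npy",P); print(o)
z=P[...,2]
def rect(name,box,lo,hi):
    m=np.zeros(z.shape,bool); m[box[1]:box[3],box[0]:box[2]]=1; m&=(z>lo)&(z<hi)
    p=P[m][:,:2].astype(np.float32); print(name,m.sum(),np.round(cv2.minAreaRect(p),1) if 0 else cv2.minAreaRect(p), np.median(z[m]))
rect("caseF lid",(335,165,392,250),60,72); rect("caseF bar",(335,165,392,250),100,115)
rect("caseN lid",(335,255,392,345),60,72); rect("caseN bar",(335,255,392,345),100,115)
rect("offcut",(425,265,515,335),42,58); rect("tray",(410,245,535,350),15,26)
rect("bin",(405,130,520,230),94,106); rect("board",(110,225,230,335),3.5,9)
rect("bottle",(250,275,300,325),140,180); rect("tape",(245,170,320,245),30,42); rect("book",(135,140,240,220),34,46)
E
```

```text
[498.52701409  -0.97803113 971.22791234]
caseF lid 2408 ((618.0610961914062, -77.45881652832031), (77.73735046386719, 137.2862091064453), 89.46825408935547) 64.96780290434401
caseF bar 365 ((615.3557739257812, -77.12045288085938), (65.23039245605469, 18.323057174682617), 89.35932922363281) 106.3663346049301
caseN lid 2495 ((441.97711181640625, -82.97525024414062), (136.26345825195312, 77.89816284179688), 2.6047918796539307) 64.7835315351092
caseN bar 376 ((439.5941162109375, -83.71453857421875), (18.068889617919922, 64.9312515258789), 2.3480279445648193) 106.40088402967467
offcut 973 ((440.99530029296875, -277.8080139160156), (38.61103439331055, 90.7236328125), 27.984468460083008) 48.685647491688655
tray 1018 ((454.8355712890625, -300.34130859375), (166.18370056152344, 200.9195556640625), 4.598207950592041) 18.293149324762453
bin 781 ((676.6973876953125, -265.1031494140625), (151.07127380371094, 131.15228271484375), 84.66817474365234) 98.3053509385893
board 6626 ((477.6878662109375, 298.59722900390625), (211.85333251953125, 229.94459533691406), 0.5642315745353699) 5.176522421573338
bottle 227 ((444.2491760253906, 80.72894287109375), (25.806148529052734, 27.516769409179688), 46.354827880859375) 168.32279091634666
tape 1286 ((618.7022705078125, 74.13725280761719), (108.26531982421875, 107.7817153930664), 0.8865273594856262) 34.818403680217784
book 4535 ((671.149658203125, 266.2980651855469), (156.87240600585938, 112.58443450927734), 84.92851257324219) 38.918507088078286
```

View pics/crop0.png

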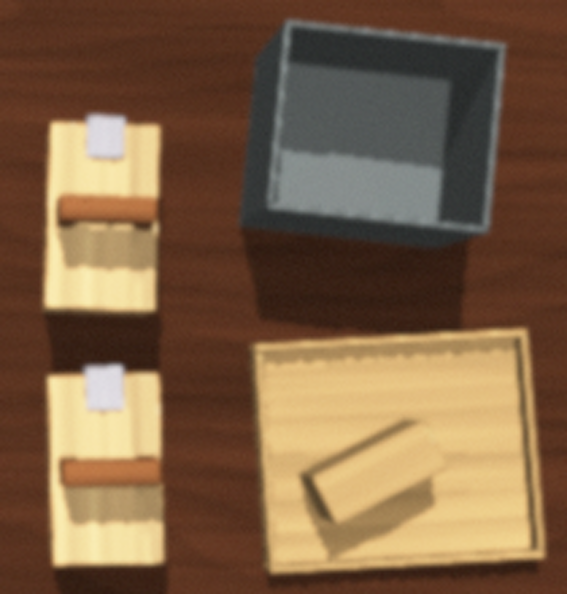

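Request:
{"api": "arm_command", "payload": {
  "slide": [
    [0,0.5,0],
    [0,0.5,0],
    [0,0.5,0],
    [0,0.5,0],
    [0,0.5,0],
    [0,0.5,0],
    [0,0.5,0],
    [0,0.5,0],
    [0,0.5,0],
    [0,0.5,0]
  ],
  "roll": [0,0,0,0,0,0,0,0,0,0],
  "fingers": [-1,-1,-1,-1,-1,-1,-1,-1,-1,-1]
}}

```text
time: 0.93
tcp_pos: [358.4, -868.3, 211.3]
orientation: [0.981, 0.195, -0.001, -0.007]
force: [0.6, 0.4, -3.5]
finger_gap: 0.998
finger_force: 0.0
```

Request:
{"api": "arm_command", "payload": {
  "slide": [
    [0,0.4,0],
    [0,0.4,0],
    [0,0.4,0],
    [0,0.4,0],
    [0,0.4,0],
    [0,0.4,0]
  ],
  "roll": [0,0,0,0,0,0],
  "fingers": [-1,-1,-1,-1,-1,-1]
}}

```text
time: 1.43
tcp_pos: [360.5, -892.3, 200.1]
orientation: [0.981, 0.192, 0.004, 0.019]
force: [0.1, 0.7, -0.5]
finger_gap: 0.996
finger_force: 0.0
```

Request:
{"api": "arm_command", "payload": {
  "slide": [
    [0,0.9,0],
    [0,0.9,0],
    [0,0.9,0],
    [0,0.9,0],
    [0,0.9,0],
    [0,0.9,0],
    [0,0.9,0],
    [0,0.9,0]
  ],
  "roll": [0,0,0,0,0,0,0,0],
  "fingers": [-1,-1,-1,-1,-1,-1,-1,-1]
}}

```text
time: 2.1
tcp_pos: [369.4, -913.3, 162.1]
orientation: [0.981, 0.191, 0.008, 0.038]
force: [-0.9, 0.3, -0.2]
finger_gap: 1.0
finger_force: 0.0
```

```bash
python3 - <<'E'
from h import *
o=get_obs(); print(o['joints'],o['tcp_pos']); print(R.from_quat(o['orientation']).as_matrix().round(3))
E
```

```text
[ 1.07307425  1.38427434  1.43374507  0.19841287 -1.40764606  1.64892168
  0.08574696] [ 369.41580056 -913.27930804  162.13055847]
[[ 0.927  0.375  0.03 ]
 [ 0.376 -0.924 -0.072]
 [ 0.001  0.078 -0.997]]
```

Request:
{"api": "arm_command", "payload": {
  "slide": [
    [0,-0.1,0],
    [0,-0.2,-0.05],
    [0,-0.3,-0.1],
    [0,-0.35,-0.1],
    [0,-0.4,-0.1],
    [0,-0.45,-0.1],
    [0,-0.5,-0.1],
    [0,-0.5,-0.1],
    [0,-0.5,-0.1],
    [0,-0.5,-0.1]
  ],
  "roll": [0,0,0,0,0,0,0,0,0,0],
  "fingers": [-1,-1,-1,-1,-1,-1,-1,-1,-1,-1]
}}

```text
time: 2.93
tcp_pos: [252.0, -624.7, 198.0]
orientation: [0.981, 0.188, 0.01, 0.035]
force: [-0.5, -0.9, 0.1]
finger_gap: 1.004
finger_force: 0.0
```

```bash
python3 - <<'E'
from h import *
o=get_obs(); print(o['joints'],o['tcp_pos']); print(R.from_quat(o['orientation']).as_matrix().round(3))
E
```

```text
[ 0.34345193  1.08992786  1.52800241  1.62666614 -1.14633648  1.45768346
  0.75697157] [ 252.02051122 -624.72903882  197.99067631]
[[ 0.929  0.369  0.032]
 [ 0.37  -0.927 -0.066]
 [ 0.006  0.073 -0.997]]
```

```bash
cat >> h.py <<'E'
def go(xyz, yaw=None):
    "slide and roll for a TCP target (world mm) and tool-y heading (deg, world)"
    o=get_obs(); M=R.from_quat(o['orientation']).as_matrix()
    s=M.T@(np.array(xyz)-o['tcp_pos'])/600
    h=np.degrees(np.arctan2(M[1,1],M[0,1])); r=0 if yaw is None else -((yaw-h+180)%360-180)/180
    print("t",round(o['time'],2),"tcp",o['tcp_pos'].round(1),"F",o['force'].round(2),"gap",round(92*o['finger_gap'],1),"h",round(h,1),"tilt",M[:,2].round(3),"j",o['joints'].round(2))
    print("  slide",s.round(4),"roll",round(r,4))
E
python3 - <<'E'
from h import *
go((441,-278,120),28); go((441,-278,11),28)
im=cv2.imread("pics/top0.png"); m=cv2.inRange(im[225:335,105:235],(80,80,80),(190,190,190))
ys,xs=np.nonzero(cv2.morphologyEx(m,cv2.MORPH_OPEN,np.ones((5,5))))
w=world("top",np.c_[xs+105,ys+225],6)[:,:2].astype(np.float32); print(cv2.minAreaRect(w))
E
```

```text
t 2.93 tcp [ 252.  -624.7  198. ] F [-0.51 -0.94  0.05] gap 92.4 h -68.3 tilt [ 0.032 -0.066 -0.997] j [ 0.34  1.09  1.53  1.63 -1.15  1.46  0.76]
  slide [ 0.5057 -0.4288  0.1018] roll -0.535
t 2.93 tcp [ 252.  -624.7  198. ] F [-0.51 -0.94  0.05] gap 92.4 h -68.3 tilt [ 0.032 -0.066 -0.997] j [ 0.34  1.09  1.53  1.63 -1.15  1.46  0.76]
  slide [ 0.5047 -0.4421  0.283 ] roll -0.535
((474.6427001953125, 299.046875), (180.7626495361328, 201.08599853515625), 4.240767478942871)
```

Request:
{"api": "arm_command", "payload": {
  "slide": [
    [0.506,-0.429,0.08],
    [0.506,-0.429,0.08],
    [0.506,-0.429,0.08],
    [0.506,-0.429,0.08],
    [0.506,-0.429,0.08],
    [0.506,-0.429,0.08],
    [0.506,-0.429,0.08],
    [0.506,-0.429,0.08],
    [0.506,-0.429,0.08],
    [0.506,-0.429,0.08]
  ],
  "roll": [-0.535,-0.535,-0.535,-0.535,-0.535,-0.535,-0.535,-0.535,-0.535,-0.535],
  "fingers": [-0.3,-0.3,-0.3,-0.3,-0.3,-0.3,-0.3,-0.3,-0.3,-0.3]
}}

```text
time: 3.77
tcp_pos: [443.8, -278.4, 129.5]
orientation: [0.679, 0.733, -0.015, 0.034]
force: [0.0, -0.9, 0.2]
finger_gap: 0.651
finger_force: 0.0
```

```bash
python3 - <<'E'
from h import *
go((441,-278,120),28); go((441,-278,11),28)
E
```

```text
t 3.77 tcp [ 443.8 -278.4  129.5] F [ 0.01 -0.93  0.22] gap 59.9 h 4.4 tilt [ 0.03  -0.068 -0.997] j [-0.51  0.97  1.49  2.04 -1.07  1.18  1.5 ]
  slide [ 0.0021 -0.0049  0.0157] roll -0.1312
t 3.77 tcp [ 443.8 -278.4  129.5] F [ 0.01 -0.93  0.22] gap 59.9 h 4.4 tilt [ 0.03  -0.068 -0.997] j [-0.51  0.97  1.49  2.04 -1.07  1.18  1.5 ]
  slide [ 0.0149 -0.0093  0.1968] roll -0.1312
```

Request:
{"api": "arm_command", "payload": {
  "slide": [
    [0.003,-0.005,0.016],
    [0.003,-0.005,0.016],
    [0.006,-0.006,0.05],
    [0.01,-0.007,0.1],
    [0.0149,-0.009,0.165],
    [0.0149,-0.0093,0.195],
    [0.0149,-0.0093,0.1968],
    [0.0149,-0.0093,0.1968],
    [0.0149,-0.0093,0.1968],
    [0.0149,-0.0093,0.1968]
  ],
  "roll": [-0.131,-0.131,-0.131,-0.131,-0.131,-0.131,-0.131,-0.131,-0.131,-0.131],
  "fingers": [-0.3,-0.3,-0.3,-0.3,-0.3,-0.3,-0.3,1,1,1]
}}

```text
time: 4.6
tcp_pos: [439.8, -284.2, 14.1]
orientation: [0.52, 0.853, -0.023, 0.033]
force: [0.2, 0.9, 0.7]
finger_gap: 0.48
finger_force: 0.0
```

Request:
{"api": "arm_command", "payload": {
  "slide": [
    [0,0,0],
    [0,0,0],
    [0,0,0],
    [0,0,-0.06],
    [0,0,-0.12],
    [0,0,-0.19],
    [0,0,-0.25],
    [0,0,-0.29],
    [0,0,-0.29],
    [0,0,-0.29]
  ],
  "roll": [0,0,0,0,0,0,0,0,0,0],
  "fingers": [1,1,1,1,1,1,1,1,1,1]
}}

```text
time: 5.43
tcp_pos: [434.4, -270.7, 187.3]
orientation: [0.52, 0.853, -0.022, 0.033]
force: [0.1, 0.5, -2.4]
finger_gap: 0.415
finger_force: 30.0
```

```bash
python3 - <<'E'
from h import *
go((672,-270,180)); go((672,-270,90))
E
```

```text
t 5.43 tcp [ 434.4 -270.7  187.3] F [ 0.11  0.53 -2.42] gap 38.2 h 27.3 tilt [ 0.033 -0.072 -0.997] j [-0.59  0.8   1.53  2.03 -0.88  1.15  1.78]
  slide [-0.1792  0.3524  0.0252] roll 0
t 5.43 tcp [ 434.4 -270.7  187.3] F [ 0.11  0.53 -2.42] gap 38.2 h 27.3 tilt [ 0.033 -0.072 -0.997] j [-0.59  0.8   1.53  2.03 -0.88  1.15  1.78]
  slide [-0.1673  0.3529  0.1747] roll 0
```

Request:
{"api": "arm_command", "payload": {
  "slide": [
    [-0.179,0.352,0.02],
    [-0.179,0.352,0.02],
    [-0.179,0.352,0.02],
    [-0.179,0.352,0.02],
    [-0.179,0.352,0.02],
    [-0.179,0.352,0.02],
    [-0.179,0.352,0.02],
    [-0.172,0.352,0.1],
    [-0.167,0.353,0.17],
    [-0.163,0.353,0.22]
  ],
  "roll": [0,0,0,0,0,0,0,0,0,0],
  "fingers": [1,1,1,1,1,1,1,1,1,1]
}}

```text
time: 6.27
tcp_pos: [669.0, -269.6, 56.6]
orientation: [0.52, 0.853, -0.023, 0.03]
force: [0.8, 0.3, -1.1]
finger_gap: 0.41
finger_force: 30.0
```

Request:
{"api": "arm_command", "payload": {
  "slide": [
    [0,0,0],
    [0,0,0],
    [0,0,0],
    [0,0,0],
    [0,0,-0.06],
    [0,0,-0.13],
    [0,0,-0.2],
    [0,0,-0.27],
    [0,0,-0.27],
    [0,0,-0.27]
  ],
  "roll": [0,0,0,0,0,0,0,0,0,0],
  "fingers": [1,-0.3,-0.3,-0.3,-0.3,-0.3,-0.3,-0.3,-0.3,-0.3]
}}

```text
time: 7.1
tcp_pos: [667.3, -260.1, 229.0]
orientation: [0.52, 0.853, -0.022, 0.036]
force: [0.0, -0.5, -0.5]
finger_gap: 0.649
finger_force: 0.0
```

```bash
python3 - <<'E'
from h import *
for x,y in ((439.6,-83.7),(615.4,-77.1)):
  for yaw in (92,-88): go((x,y,140),yaw)
E
```

```text
t 7.1 tcp [ 667.3 -260.1  229. ] F [ 0.03 -0.48 -0.47] gap 59.7 h 27.3 tilt [ 0.039 -0.076 -0.996] j [-0.41  0.97  1.37  1.47 -0.94  1.38  1.43]
  slide [ 0.4462 -0.2028  0.1108] roll -0.3597
t 7.1 tcp [ 667.3 -260.1  229. ] F [ 0.03 -0.48 -0.47] gap 59.7 h 27.3 tilt [ 0.039 -0.076 -0.996] j [-0.41  0.97  1.37  1.47 -0.94  1.38  1.43]
  slide [ 0.4462 -0.2028  0.1108] roll 0.6403
t 7.1 tcp [ 667.3 -260.1  229. ] F [ 0.03 -0.48 -0.47] gap 59.7 h 27.3 tilt [ 0.039 -0.076 -0.996] j [-0.41  0.97  1.37  1.47 -0.94  1.38  1.43]
  slide [0.3222 0.0627 0.1213] roll -0.3597
t 7.1 tcp [ 667.3 -260.1  229. ] F [ 0.03 -0.48 -0.47] gap 59.7 h 27.3 tilt [ 0.039 -0.076 -0.996] j [-0.41  0.97  1.37  1.47 -0.94  1.38  1.43]
  slide [0.3222 0.0627 0.1213] roll 0.6403
```

Request:
{"api": "arm_command", "payload": {
  "slide": [
    [0.446,-0.203,0.1],
    [0.446,-0.203,0.1],
    [0.446,-0.203,0.1],
    [0.446,-0.203,0.1],
    [0.446,-0.203,0.1],
    [0.446,-0.203,0.1],
    [0.446,-0.203,0.1],
    [0.446,-0.203,0.1],
    [0.446,-0.203,0.1],
    [0.446,-0.203,0.1]
  ],
  "roll": [0.64,0.64,0.64,0.64,0.64,0.64,0.64,0.64,0.64,0.64],
  "fingers": [-1,-1,-1,-1,-1,-1,-1,-1,-1,-1]
}}

```text
time: 7.93
tcp_pos: [435.8, -79.7, 141.9]
orientation: [0.922, 0.385, 0.0, 0.038]
force: [1.0, -0.3, 0.5]
finger_gap: 0.995
finger_force: 0.0
```

Request:
{"api": "arm_command", "payload": {
  "slide": [
    [0,0,0],
    [0,0,0],
    [0,0,0],
    [0,0,0],
    [0,0,0],
    [0,0,0]
  ],
  "roll": [0.242,0.242,0.242,0.242,0.242,0.242],
  "fingers": [-1,-1,-1,-1,-1,-1]
}}

```text
time: 8.43
tcp_pos: [436.6, -81.3, 142.3]
orientation: [0.999, 0.02, 0.014, 0.036]
force: [-0.2, -0.4, 0.0]
finger_gap: 0.998
finger_force: 0.0
```

```bash
python3 - <<'E'
from h import *
go((439.6,-83.7,81),-87.6)
im,d=camera("wrist"); save("w1.png",im); go((439.6,-83.7,81),-87.6)
E
```

```text
t 8.43 tcp [436.6 -81.3 142.3] F [-0.19 -0.41  0.03] gap 91.9 h -87.8 tilt [ 0.03  -0.072 -0.997] j [-1.05  0.84  1.56  2.2  -0.93  1.08 -0.52]
  slide [ 0.002  -0.0033  0.1023] roll -0.0009
t 8.48 tcp [436.6 -81.4 142.3] F [0.97 0.92 0.45] gap 91.8 h -88.2 tilt [ 0.03  -0.072 -0.997] j [-1.05  0.84  1.56  2.2  -0.93  1.08 -0.53]
  slide [ 0.0019 -0.0034  0.1023] roll -0.0033
```

View pics/w1.png

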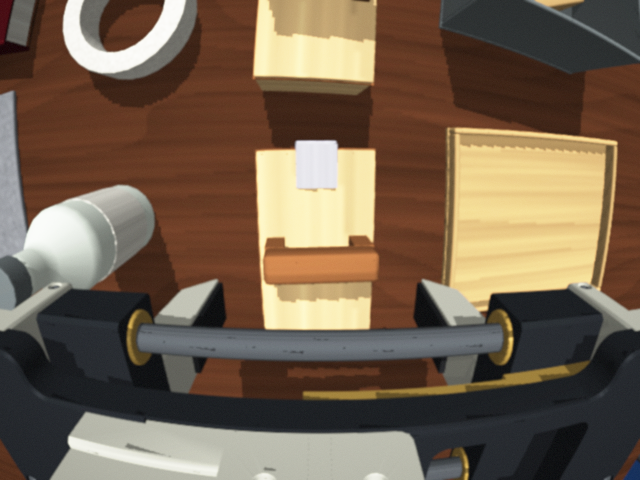

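Request:
{"api": "arm_command", "payload": {
  "slide": [
    [0.001,-0.002,0.05],
    [0.002,-0.0034,0.1],
    [0.002,-0.0034,0.102],
    [0.002,-0.0034,0.102],
    [0.002,-0.0034,0.102],
    [0.002,-0.0034,0.102],
    [0.002,-0.0034,0.102],
    [0.002,-0.0034,0.102],
    [0.002,-0.0034,0.102],
    [0.002,-0.0034,0.102]
  ],
  "roll": [0,0,0,0,0,0,0,0,0,0],
  "fingers": [-1,-1,-1,1,1,1,1,1,1,1]
}}

```text
time: 9.32
tcp_pos: [440.7, -84.3, 82.4]
orientation: [0.999, 0.023, 0.015, 0.037]
force: [-0.6, -1.1, 6.6]
finger_gap: 0.725
finger_force: 29.9
```

```bash
python3 - <<'E'
from h import *
go((439.6,-83.7,210),-87.6); print(get_obs()['joints'])
E
```

```text
t 9.32 tcp [440.7 -84.3  82.4] F [-0.57 -1.05  6.58] gap 66.7 h -87.4 tilt [ 0.032 -0.073 -0.997] j [-0.96  0.88  1.4   2.23 -1.06  0.98 -0.45]
  slide [ 0.0043  0.0148 -0.2121] roll 0.0012
[-0.95533202  0.88240748  1.40059341  2.22918982 -1.05652788  0.97641755
 -0.45125924]
```

Request:
{"api": "arm_command", "payload": {
  "slide": [
    [0,0.002,-0.03],
    [0,0.006,-0.08],
    [0,0.01,-0.14],
    [0,0.015,-0.2],
    [0,0.015,-0.212],
    [0,0.015,-0.212],
    [0,0.015,-0.212],
    [0,0.015,-0.212]
  ],
  "roll": [0,0,0,0,0,0,0,0],
  "fingers": [1,1,1,1,1,1,1,1]
}}

```text
time: 9.98
tcp_pos: [435.3, -82.7, 207.6]
orientation: [0.999, 0.024, 0.013, 0.036]
force: [0.0, -0.3, -2.9]
finger_gap: 0.722
finger_force: 29.8
```

```bash
python3 - <<'E'
from h import *
f=[]
for i in range(3): im,d=camera("side"); f.append(get_obs()['force'])
print(np.mean(f,0)); save("s1.png",im); go((676.7,-265.1,210),-5.3)
E
```

```text
[-0.31571369 -0.60796941 -2.5400376 ]
t 10.13 tcp [435.2 -83.8 207.5] F [-0.86 -1.81 -2.81] gap 66.6 h -87.4 tilt [ 0.027 -0.074 -0.997] j [-1.16  0.52  1.56  2.14 -0.56  1.01 -0.83]
  slide [0.3879 0.3192 0.0294] roll -0.4563
```

View pics/s1.png

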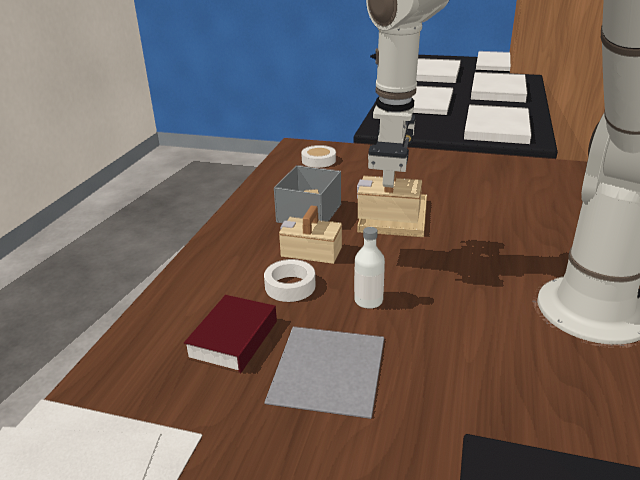

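Request:
{"api": "arm_command", "payload": {
  "slide": [
    [0.388,0.319,0.025],
    [0.388,0.319,0.025],
    [0.388,0.319,0.025],
    [0.388,0.319,0.025],
    [0.388,0.319,0.025],
    [0.388,0.319,0.025],
    [0.388,0.319,0.025],
    [0.388,0.319,0.025],
    [0.388,0.319,0.025],
    [0.388,0.319,0.025]
  ],
  "roll": [-0.456,-0.456,-0.456,-0.456,-0.456,-0.456,-0.456,-0.456,-0.456,-0.456],
  "fingers": [1,1,1,1,1,1,1,1,1,1]
}}

```text
time: 10.97
tcp_pos: [676.9, -266.8, 209.9]
orientation: [0.803, 0.595, -0.012, 0.037]
force: [-0.3, 0.5, -3.3]
finger_gap: 0.722
finger_force: 29.7
```

Request:
{"api": "arm_command", "payload": {
  "slide": [
    [0,0,0],
    [0,0,0],
    [0,0,0]
  ],
  "roll": [-0.0586,-0.0586,-0.0586],
  "fingers": [1,1,1]
}}

```text
time: 11.22
tcp_pos: [676.6, -264.8, 210.6]
orientation: [0.746, 0.665, -0.015, 0.035]
force: [-0.2, 0.4, -3.0]
finger_gap: 0.717
finger_force: 29.7
```

```bash
python3 - <<'E'
from h import *
go((676.7,-265.1,210),-5.3);go((676.7,-265.1,169),-5.3);go((676.7,-325.1,187),-5.3)
im,d=camera("side"); save("s2.png",cv2.resize(im[110:290,240:480],None,fx=3,fy=3))
E
```

```text
t 11.22 tcp [ 676.6 -264.8  210.6] F [-0.2   0.43 -2.97] gap 66.0 h -6.4 tilt [ 0.025 -0.072 -0.997] j [-0.17  0.7   0.77  1.43 -0.46  1.15  0.53]
  slide [-0.0004  0.0002  0.0011] roll -0.0064
t 11.22 tcp [ 676.6 -264.8  210.6] F [-0.2   0.43 -2.97] gap 66.0 h -6.4 tilt [ 0.025 -0.072 -0.997] j [-0.17  0.7   0.77  1.43 -0.46  1.15  0.53]
  slide [ 0.0043 -0.002   0.0692] roll -0.0064
t 11.22 tcp [ 676.6 -264.8  210.6] F [-0.2   0.43 -2.97] gap 66.0 h -6.4 tilt [ 0.025 -0.072 -0.997] j [-0.17  0.7   0.77  1.43 -0.46  1.15  0.53]
  slide [-0.0968  0.0102  0.0465] roll -0.0064
```

View pics/s2.png

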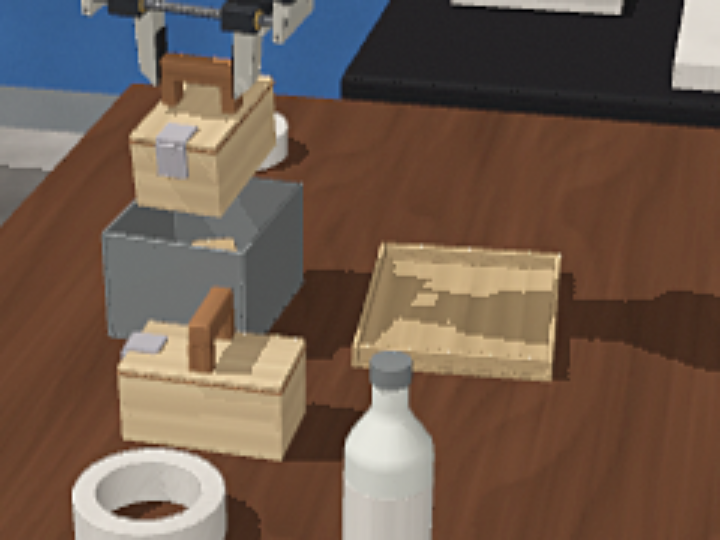

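Request:
{"api": "arm_command", "payload": {
  "slide": [
    [0.002,-0.001,0.04],
    [0.0043,-0.002,0.069],
    [0.0043,-0.002,0.069],
    [-0.015,-0.002,0.068],
    [-0.035,-0.002,0.064],
    [-0.055,-0.002,0.059],
    [-0.075,-0.001,0.054],
    [-0.088,-0.001,0.051],
    [-0.088,-0.001,0.051],
    [-0.088,-0.001,0.051]
  ],
  "roll": [0,0,0,0,0,0,0,0,0,0],
  "fingers": [1,1,1,1,1,1,1,1,1,1]
}}

```text
time: 12.1
tcp_pos: [671.9, -320.1, 187.9]
orientation: [0.747, 0.664, -0.013, 0.038]
force: [0.3, 0.2, -3.4]
finger_gap: 0.714
finger_force: 29.9
```

```bash
python3 - <<'E'
from h import *
go((676.7,-265.1,169),-5.3);go((681,-214,183),-5.3)
im,d=camera("side"); im2,d2=camera("wrist"); save("s3.png",np.hstack([cv2.resize(im[110:230,240:360],(400,400)),cv2.resize(im2,(400,400))]))
E
```

```text
t 12.1 tcp [ 671.9 -320.1  187.9] F [ 0.3   0.2  -3.38] gap 65.7 h -6.6 tilt [ 0.031 -0.073 -0.997] j [-0.07  0.74  0.75  1.41 -0.49  1.12  0.61]
  slide [ 0.094  -0.0039  0.025 ] roll -0.0073
t 12.1 tcp [ 671.9 -320.1  187.9] F [ 0.3   0.2  -3.38] gap 65.7 h -6.6 tilt [ 0.031 -0.073 -0.997] j [-0.07  0.74  0.75  1.41 -0.49  1.12  0.61]
  slide [ 0.1776 -0.0057 -0.0043] roll -0.0073
```

View pics/s3.png

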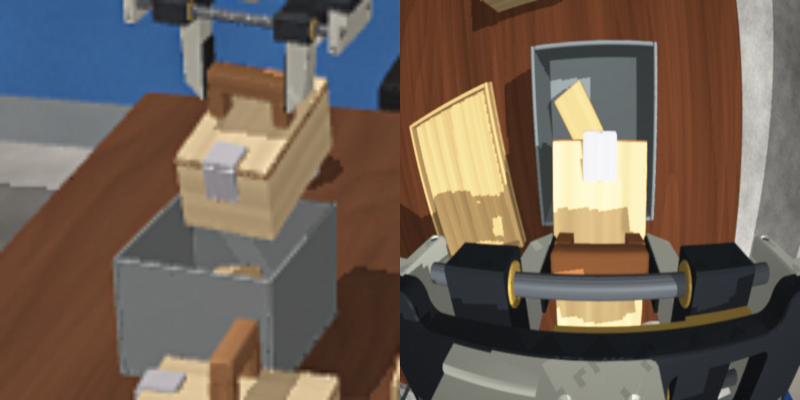

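```bash
cat >> h.py <<'E'
def lid():
    "lid plane from the wrist camera: end tilt (latch up +), side tilt in deg and lid height at bar"
    c=get_calibration("wrist"); o=get_obs(); im,d=camera("wrist"); K=c["K"]; V=c["view"]
    v,u=np.mgrid[:480,:640]; x=(u-K[0,2])/K[0,0]; y=(v-K[1,2])/K[1,1]; t=np.hypot(x,y)+1e-9
    p=np.stack([np.tan(t)*x/t,np.tan(t)*y/t,np.ones_like(t)],-1)*d[...,None]
    w=(p-V[:3,3])@V[:3,:3]; M=R.from_quat(o['orientation']).as_matrix()
    q=(w-o['tcp_pos'])@M; m=(d>0)&(t<1.2)&(q[...,0]>15)&(q[...,0]<50)&(abs(q[...,1])<30)&(q[...,2]>-35)&(q[...,2]<60)
    q=q[m]; 
    for i in range(8):
        A=np.c_[q[:,0],q[:,1],np.ones(len(q))]; s=np.linalg.lstsq(A,q[:,2],rcond=None)[0]; e=abs(A@s-q[:,2]); q=q[e<max(2.0,2*np.median(e))]
    n=M@np.array([s[0],s[1],-1])/np.sqrt(s[0]**2+s[1]**2+1)   # up normal
    L=M[:,0]-(M[:,0]@n)*n; L/=np.linalg.norm(L); W=np.cross(n,L)
    c0=o['tcp_pos']+M@[0,0,s[2]]
    print("lid pts",len(q),"end tilt",np.degrees(np.arcsin(L[2])).round(1),"side",np.degrees(np.arcsin(W[2])).round(1),"lid below tcp",s[2].round(1),"underside mid",(c0-66*n).round(1),"latch end low",(c0-66*n+65*L).round(1),"other end low",(c0-66*n-65*L).round(1)); return im
E
python3 - <<'E'
from h import *
lid(); go((676.7,-265.1,169),-5.3)
E
```

```text
lid pts 7071 end tilt -12.2 side -1.7 lid below tcp 18.1 underside mid [ 673.4 -333.1  104.4] latch end low [ 680.9 -270.    90.7] other end low [ 665.8 -396.2  118.2]
t 12.25 tcp [ 672.7 -317.3  186.8] F [ 1.06 -0.05 -1.54] gap 66.2 h -6.4 tilt [ 0.03  -0.071 -0.997] j [-0.08  0.74  0.75  1.41 -0.49  1.12  0.61]
  slide [ 0.0889 -0.0041  0.0235] roll -0.0062
```

```bash
python3 - <<'E'
from h import *
for t in ((677.5,-254,190),(677.5,-254,152),(674,-290,160),(672,-312,176)): go(t,-5.3)
E
```

```text
t 12.25 tcp [ 672.7 -317.3  186.8] F [ 1.06 -0.05 -1.54] gap 66.2 h -6.4 tilt [ 0.03  -0.071 -0.997] j [-0.08  0.74  0.75  1.41 -0.49  1.12  0.61]
  slide [ 0.1051 -0.0035 -0.0127] roll -0.0062
t 12.25 tcp [ 672.7 -317.3  186.8] F [ 1.06 -0.05 -1.54] gap 66.2 h -6.4 tilt [ 0.03  -0.071 -0.997] j [-0.08  0.74  0.75  1.41 -0.49  1.12  0.61]
  slide [ 0.1093 -0.0059  0.0505] roll -0.0062
t 12.25 tcp [ 672.7 -317.3  186.8] F [ 1.06 -0.05 -1.54] gap 66.2 h -6.4 tilt [ 0.03  -0.071 -0.997] j [-0.08  0.74  0.75  1.41 -0.49  1.12  0.61]
  slide [ 0.0483 -0.0045  0.0413] roll -0.0062
t 12.25 tcp [ 672.7 -317.3  186.8] F [ 1.06 -0.05 -1.54] gap 66.2 h -6.4 tilt [ 0.03  -0.071 -0.997] j [-0.08  0.74  0.75  1.41 -0.49  1.12  0.61]
  slide [ 0.0098 -0.0027  0.0172] roll -0.0062
```

Request:
{"api": "arm_command", "payload": {
  "slide": [
    [0.03,-0.002,-0.013],
    [0.07,-0.003,-0.013],
    [0.105,-0.0035,-0.013],
    [0.107,-0.0045,0.015],
    [0.109,-0.006,0.045],
    [0.1093,-0.006,0.0505],
    [0.1093,-0.006,0.0505],
    [0.095,-0.006,0.05],
    [0.08,-0.005,0.049],
    [0.08,-0.005,0.049]
  ],
  "roll": [-0.006,-0.006,-0.006,-0.006,-0.006,-0.006,-0.006,-0.006,-0.006,-0.006],
  "fingers": [1,1,1,1,1,1,1,1,1,1]
}}

```text
time: 13.08
tcp_pos: [675.4, -273.2, 154.8]
orientation: [0.74, 0.672, -0.013, 0.036]
force: [1.0, 2.9, -3.0]
finger_gap: 0.718
finger_force: 30.0
```

```bash
python3 - <<'E'
from h import *
lid(); 
for t in ((677.5,-254,152),(674,-290,160),(672,-312,176)): go(t,-5.3)
E
```

```text
lid pts 7747 end tilt 0.6 side -2.1 lid below tcp 16.5 underside mid [ 678.4 -273.9   72.4] latch end low [ 684.5 -209.2   73.1] other end low [ 672.2 -338.6   71.7]
t 13.13 tcp [ 675.5 -272.9  154.5] F [ 0.92  2.09 -2.54] gap 66.0 h -5.4 tilt [ 0.03  -0.071 -0.997] j [-0.14  0.75  0.74  1.48 -0.49  1.05  0.58]
  slide [0.0319 0.0002 0.002 ] roll -0.0008
t 13.13 tcp [ 675.5 -272.9  154.5] F [ 0.92  2.09 -2.54] gap 66.0 h -5.4 tilt [ 0.03  -0.071 -0.997] j [-0.14  0.75  0.74  1.48 -0.49  1.05  0.58]
  slide [-0.0292  0.0006 -0.0072] roll -0.0008
t 13.13 tcp [ 675.5 -272.9  154.5] F [ 0.92  2.09 -2.54] gap 66.0 h -5.4 tilt [ 0.03  -0.071 -0.997] j [-0.14  0.75  0.74  1.48 -0.49  1.05  0.58]
  slide [-0.0677  0.0017 -0.0313] roll -0.0008
```

Request:
{"api": "arm_command", "payload": {
  "slide": [
    [-0.015,0,-0.006],
    [-0.03,0.001,-0.012],
    [-0.045,0.001,-0.019],
    [-0.06,0.002,-0.026],
    [-0.075,0.002,-0.034],
    [-0.085,0.002,-0.04],
    [-0.085,0.002,-0.04],
    [-0.085,0.002,-0.04]
  ],
  "roll": [0,0,0,0,0,0,0,0],
  "fingers": [1,1,1,1,1,1,1,1]
}}

```text
time: 13.8
tcp_pos: [671.0, -323.3, 182.6]
orientation: [0.74, 0.672, -0.014, 0.038]
force: [-0.1, 1.2, -0.3]
finger_gap: 0.718
finger_force: 30.0
```

```bash
python3 - <<'E'
from h import *
save("w4.png",lid()); 
for t in ((677.5,-250,190),(681,-240,150),(681,-210,160)): go(t,-5.3)
E
```

```text
lid pts 5739 end tilt 28.5 side -2.1 lid below tcp 23.0 underside mid [ 676.8 -293.9  101.7] latch end low [ 681.1 -236.9  132.7] other end low [ 672.5 -350.9   70.7]
t 13.85 tcp [ 671.1 -323.   182.3] F [ 0.05  1.83 -1.46] gap 65.7 h -5.4 tilt [ 0.03  -0.074 -0.997] j [-0.07  0.75  0.75  1.41 -0.48  1.11  0.63]
  slide [ 0.121  -0.0004 -0.0214] roll -0.0008
t 13.85 tcp [ 671.1 -323.   182.3] F [ 0.05  1.83 -1.46] gap 65.7 h -5.4 tilt [ 0.03  -0.074 -0.997] j [-0.07  0.75  0.75  1.41 -0.48  1.11  0.63]
  slide [0.1428 0.0013 0.0439] roll -0.0008
t 13.85 tcp [ 671.1 -323.   182.3] F [ 0.05  1.83 -1.46] gap 65.7 h -5.4 tilt [ 0.03  -0.074 -0.997] j [-0.07  0.75  0.75  1.41 -0.48  1.11  0.63]
  slide [ 0.1913 -0.0028  0.0236] roll -0.0008
```

```bash
python3 - <<'E'
from h import *
for t in ((673.5,-295,182),(673.5,-295,136),(675,-280,140),(677,-258,160),(681,-228,178),(682,-208,184)): go(t,-5.3)
E
```

```text
t 13.85 tcp [ 671.1 -323.   182.3] F [ 0.05  1.83 -1.46] gap 65.7 h -5.4 tilt [ 0.03  -0.074 -0.997] j [-0.07  0.75  0.75  1.41 -0.48  1.11  0.63]
  slide [ 0.0468 -0.0005 -0.0028] roll -0.0008
t 13.85 tcp [ 671.1 -323.   182.3] F [ 0.05  1.83 -1.46] gap 65.7 h -5.4 tilt [ 0.03  -0.074 -0.997] j [-0.07  0.75  0.75  1.41 -0.48  1.11  0.63]
  slide [ 0.0523 -0.0033  0.0736] roll -0.0008
t 13.85 tcp [ 671.1 -323.   182.3] F [ 0.05  1.83 -1.46] gap 65.7 h -5.4 tilt [ 0.03  -0.074 -0.997] j [-0.07  0.75  0.75  1.41 -0.48  1.11  0.63]
  slide [ 0.0769 -0.003   0.0652] roll -0.0008
t 13.85 tcp [ 671.1 -323.   182.3] F [ 0.05  1.83 -1.46] gap 65.7 h -5.4 tilt [ 0.03  -0.074 -0.997] j [-0.07  0.75  0.75  1.41 -0.48  1.11  0.63]
  slide [ 0.1112 -0.0019  0.0294] roll -0.0008
t 13.85 tcp [ 671.1 -323.   182.3] F [ 0.05  1.83 -1.46] gap 65.7 h -5.4 tilt [ 0.03  -0.074 -0.997] j [-0.07  0.75  0.75  1.41 -0.48  1.11  0.63]
  slide [ 0.1594  0.0011 -0.0041] roll -0.0008
t 13.85 tcp [ 671.1 -323.   182.3] F [ 0.05  1.83 -1.46] gap 65.7 h -5.4 tilt [ 0.03  -0.074 -0.997] j [-0.07  0.75  0.75  1.41 -0.48  1.11  0.63]
  slide [ 0.1919  0.     -0.0165] roll -0.0008
```

Request:
{"api": "arm_command", "payload": {
  "slide": [
    [0.03,0,-0.003],
    [0.047,0,0.01],
    [0.05,-0.002,0.045],
    [0.052,-0.003,0.073],
    [0.062,-0.003,0.07],
    [0.077,-0.003,0.065],
    [0.092,-0.003,0.05],
    [0.111,-0.002,0.03],
    [0.111,-0.002,0.03]
  ],
  "roll": [0,0,0,0,0,0,0,0,0],
  "fingers": [1,1,1,1,1,1,1,1,1]
}}

```text
time: 14.6
tcp_pos: [679.4, -252.3, 160.6]
orientation: [0.738, 0.674, -0.012, 0.037]
force: [1.1, 1.1, -2.0]
finger_gap: 0.719
finger_force: 29.9
```

```bash
python3 - <<'E'
from h import *
lid()
for t in ((679,-240,172),(681,-225,180),(682,-208,184)): go(t,-5.3)
E
```

```text
lid pts 5628 end tilt 27.7 side -1.7 lid below tcp 12.4 underside mid [ 684.3 -222.7   89.9] latch end low [ 688.6 -165.3  120.1] other end low [ 680.  -280.1   59.7]
t 14.65 tcp [ 679.  -253.4  159.9] F [-0.06  0.36 -2.66] gap 65.9 h -5.1 tilt [ 0.032 -0.071 -0.997] j [-0.18  0.74  0.74  1.48 -0.49  1.06  0.56]
  slide [ 0.0209 -0.0012 -0.0217] roll 0.0009
t 14.65 tcp [ 679.  -253.4  159.9] F [-0.06  0.36 -2.66] gap 65.9 h -5.1 tilt [ 0.032 -0.071 -0.997] j [-0.18  0.74  0.74  1.48 -0.49  1.06  0.56]
  slide [ 0.0451  0.0004 -0.0366] roll 0.0009
t 14.65 tcp [ 679.  -253.4  159.9] F [-0.06  0.36 -2.66] gap 65.9 h -5.1 tilt [ 0.032 -0.071 -0.997] j [-0.18  0.74  0.74  1.48 -0.49  1.06  0.56]
  slide [ 0.073  -0.0002 -0.0453] roll 0.0009
```

```bash
python3 - <<'E'
from h import *
for t in ((685,-230,197),(688,-204,190),(692,-178,184),(695,-152,178),(695,-138,173)): go(t,-5.3)
E
```

```text
t 14.65 tcp [ 679.  -253.4  159.9] F [-0.06  0.36 -2.66] gap 65.9 h -5.1 tilt [ 0.032 -0.071 -0.997] j [-0.18  0.74  0.74  1.48 -0.49  1.06  0.56]
  slide [ 0.0355  0.0089 -0.0641] roll 0.0009
t 14.65 tcp [ 679.  -253.4  159.9] F [-0.06  0.36 -2.66] gap 65.9 h -5.1 tilt [ 0.032 -0.071 -0.997] j [-0.18  0.74  0.74  1.48 -0.49  1.06  0.56]
  slide [ 0.0798  0.0096 -0.0554] roll 0.0009
t 14.65 tcp [ 679.  -253.4  159.9] F [-0.06  0.36 -2.66] gap 65.9 h -5.1 tilt [ 0.032 -0.071 -0.997] j [-0.18  0.74  0.74  1.48 -0.49  1.06  0.56]
  slide [ 0.1242  0.0119 -0.0483] roll 0.0009
t 14.65 tcp [ 679.  -253.4  159.9] F [-0.06  0.36 -2.66] gap 65.9 h -5.1 tilt [ 0.032 -0.071 -0.997] j [-0.18  0.74  0.74  1.48 -0.49  1.06  0.56]
  slide [ 0.1683  0.0126 -0.0412] roll 0.0009
t 14.65 tcp [ 679.  -253.4  159.9] F [-0.06  0.36 -2.66] gap 65.9 h -5.1 tilt [ 0.032 -0.071 -0.997] j [-0.18  0.74  0.74  1.48 -0.49  1.06  0.56]
  slide [ 0.1921  0.0102 -0.0346] roll 0.0009
```

Request:
{"api": "arm_command", "payload": {
  "slide": [
    [0.018,0.005,-0.045],
    [0.0355,0.009,-0.06],
    [0.06,0.009,-0.052],
    [0.08,0.0096,-0.043],
    [0.1,0.011,-0.039],
    [0.124,0.012,-0.035],
    [0.146,0.012,-0.031],
    [0.168,0.0126,-0.028],
    [0.168,0.0126,-0.028]
  ],
  "roll": [0,0,0,0,0,0,0,0,0],
  "fingers": [1,1,1,1,1,1,1,1,1]
}}

```text
time: 15.4
tcp_pos: [693.9, -151.4, 167.2]
orientation: [0.738, 0.674, -0.013, 0.035]
force: [-0.1, 2.1, 3.5]
finger_gap: 0.715
finger_force: 30.0
```

```bash
python3 - <<'E'
from h import *
lid()
for t in ((680,-245,190),(680,-245,155),(681,-225,165),(682,-200,184)): go(t,-5.3)
E
```

```text
lid pts 9495 end tilt -2.1 side -1.8 lid below tcp 2.8 underside mid [ 695.8 -154.3   98.5] latch end low [701.7 -89.6  96. ] other end low [ 689.9 -219.   100.9]
t 15.45 tcp [ 693.8 -152.6  167.5] F [ 0.17  1.31 -1.48] gap 66.2 h -5.2 tilt [ 0.028 -0.07  -0.997] j [-0.34  0.72  0.76  1.51 -0.47  1.07  0.41]
  slide [-0.1577 -0.0077 -0.0272] roll 0.0006
t 15.45 tcp [ 693.8 -152.6  167.5] F [ 0.17  1.31 -1.48] gap 66.2 h -5.2 tilt [ 0.028 -0.07  -0.997] j [-0.34  0.72  0.76  1.51 -0.47  1.07  0.41]
  slide [-0.1538 -0.0097  0.0309] roll 0.0006
t 15.45 tcp [ 693.8 -152.6  167.5] F [ 0.17  1.31 -1.48] gap 66.2 h -5.2 tilt [ 0.028 -0.07  -0.997] j [-0.34  0.72  0.76  1.51 -0.47  1.07  0.41]
  slide [-0.1216 -0.0105  0.012 ] roll 0.0006
t 15.45 tcp [ 693.8 -152.6  167.5] F [ 0.17  1.31 -1.48] gap 66.2 h -5.2 tilt [ 0.028 -0.07  -0.997] j [-0.34  0.72  0.76  1.51 -0.47  1.07  0.41]
  slide [-0.0822 -0.0115 -0.0225] roll 0.0006
```

```bash
python3 - <<'E'
from h import *
for t in ((677,-262,190),(677,-263,149),(680,-236,158),(682,-210,168)): go(t,-5.3)
E
```

```text
t 15.45 tcp [ 693.8 -152.6  167.5] F [ 0.17  1.31 -1.48] gap 66.2 h -5.2 tilt [ 0.028 -0.07  -0.997] j [-0.34  0.72  0.76  1.51 -0.47  1.07  0.41]
  slide [-0.1863 -0.0101 -0.0254] roll 0.0006
t 15.45 tcp [ 693.8 -152.6  167.5] F [ 0.17  1.31 -1.48] gap 66.2 h -5.2 tilt [ 0.028 -0.07  -0.997] j [-0.34  0.72  0.76  1.51 -0.47  1.07  0.41]
  slide [-0.1834 -0.0123  0.0429] roll 0.0006
t 15.45 tcp [ 693.8 -152.6  167.5] F [ 0.17  1.31 -1.48] gap 66.2 h -5.2 tilt [ 0.028 -0.07  -0.997] j [-0.34  0.72  0.76  1.51 -0.47  1.07  0.41]
  slide [-0.1392 -0.0109  0.0249] roll 0.0006
t 15.45 tcp [ 693.8 -152.6  167.5] F [ 0.17  1.31 -1.48] gap 66.2 h -5.2 tilt [ 0.028 -0.07  -0.997] j [-0.34  0.72  0.76  1.51 -0.47  1.07  0.41]
  slide [-0.097  -0.0109  0.0053] roll 0.0006
```

Request:
{"api": "arm_command", "payload": {
  "slide": [
    [-0.01,-0.002,-0.03],
    [-0.07,-0.005,-0.03],
    [-0.13,-0.01,-0.028],
    [-0.1863,-0.01,-0.025],
    [-0.1863,-0.01,-0.02],
    [-0.185,-0.012,0.025],
    [-0.1834,-0.0123,0.043],
    [-0.17,-0.012,0.043],
    [-0.155,-0.012,0.034],
    [-0.1392,-0.011,0.026]
  ],
  "roll": [0,0,0,0,0,0,0,0,0,0],
  "fingers": [1,1,1,1,1,1,1,1,1,1]
}}

```text
time: 16.28
tcp_pos: [676.3, -243.5, 158.3]
orientation: [0.74, 0.671, -0.017, 0.037]
force: [-4.5, -7.0, 0.0]
finger_gap: 0.719
finger_force: 30.4
```

```bash
python3 - <<'E'
from h import *
lid()
for t in ((680,-236,158),(682,-210,168)): go(t,-5.3)
E
```

```text
lid pts 8289 end tilt -16.2 side -1.7 lid below tcp 4.1 underside mid [ 676.5 -262.3   90.8] latch end low [ 683.  -200.2   72.7] other end low [ 669.9 -324.4  108.9]
t 16.33 tcp [ 677.9 -240.5  159.4] F [-2.62 -5.72  0.59] gap 66.3 h -5.4 tilt [ 0.026 -0.076 -0.997] j [-0.2   0.74  0.75  1.5  -0.48  1.05  0.53]
  slide [0.008  0.0026 0.0019] roll -0.0005
t 16.33 tcp [ 677.9 -240.5  159.4] F [-2.62 -5.72  0.59] gap 66.3 h -5.4 tilt [ 0.026 -0.076 -0.997] j [-0.2   0.74  0.75  1.5  -0.48  1.05  0.53]
  slide [ 0.0501  0.0024 -0.0179] roll -0.0005
```

Request:
{"api": "arm_command", "payload": {
  "slide": [
    [0.015,0,-0.006],
    [0.03,0.001,-0.012],
    [0.045,0.001,-0.018],
    [0.045,0.001,-0.018],
    [0.045,0.001,-0.018]
  ],
  "roll": [0,0,0,0,0],
  "fingers": [1,1,1,1,1]
}}

```text
time: 16.75
tcp_pos: [682.0, -212.3, 168.3]
orientation: [0.739, 0.672, -0.014, 0.037]
force: [-1.5, -3.3, 0.5]
finger_gap: 0.712
finger_force: 30.0
```

```bash
python3 - <<'E'
from h import *
lid()
for t in ((678,-262,190),(455,-300,230)): go(t,-87.6+2)
E
```

```text
lid pts 5332 end tilt -31.1 side -2.3 lid below tcp 11.4 underside mid [ 681.4 -247.4  100.4] latch end low [ 687.9 -192.1   66.8] other end low [ 674.9 -302.6  134. ]
t 16.8 tcp [ 682.1 -212.4  168.2] F [-2.59 -1.95  1.26] gap 66.0 h -5.4 tilt [ 0.029 -0.073 -0.997] j [-0.25  0.72  0.76  1.5  -0.47  1.06  0.49]
  slide [-0.0852  0.0023 -0.0304] roll 0.4456
t 16.8 tcp [ 682.1 -212.4  168.2] F [-2.59 -1.95  1.26] gap 66.0 h -5.4 tilt [ 0.029 -0.073 -0.997] j [-0.25  0.72  0.76  1.5  -0.47  1.06  0.49]
  slide [-0.1886 -0.3591 -0.1031] roll 0.4456
```

```bash
python3 - <<'E'
from h import *
for t in ((677,-280,196),(674,-327,181),(671,-352,176),(669,-378,169),(668,-386,168)): go(t)
E
```

```text
t 16.8 tcp [ 682.1 -212.4  168.2] F [-2.59 -1.95  1.26] gap 66.0 h -5.4 tilt [ 0.029 -0.073 -0.997] j [-0.25  0.72  0.76  1.5  -0.47  1.06  0.49]
  slide [-0.1159  0.0038 -0.0382] roll 0
t 16.8 tcp [ 682.1 -212.4  168.2] F [-2.59 -1.95  1.26] gap 66.0 h -5.4 tilt [ 0.029 -0.073 -0.997] j [-0.25  0.72  0.76  1.5  -0.47  1.06  0.49]
  slide [-0.1924  0.0053 -0.0077] roll 0
t 16.8 tcp [ 682.1 -212.4  168.2] F [-2.59 -1.95  1.26] gap 66.0 h -5.4 tilt [ 0.029 -0.073 -0.997] j [-0.25  0.72  0.76  1.5  -0.47  1.06  0.49]
  slide [-0.2336  0.0039  0.0035] roll 0
t 16.8 tcp [ 682.1 -212.4  168.2] F [-2.59 -1.95  1.26] gap 66.0 h -5.4 tilt [ 0.029 -0.073 -0.997] j [-0.25  0.72  0.76  1.5  -0.47  1.06  0.49]
  slide [-0.2762  0.0043  0.0183] roll 0
t 16.8 tcp [ 682.1 -212.4  168.2] F [-2.59 -1.95  1.26] gap 66.0 h -5.4 tilt [ 0.029 -0.073 -0.997] j [-0.25  0.72  0.76  1.5  -0.47  1.06  0.49]
  slide [-0.2895  0.0038  0.0208] roll 0
```

Request:
{"api": "arm_command", "payload": {
  "slide": [
    [-0.01,0,-0.038],
    [-0.06,0.002,-0.038],
    [-0.116,0.004,-0.038],
    [-0.165,0.005,-0.025],
    [-0.192,0.005,-0.008],
    [-0.213,0.004,-0.003],
    [-0.233,0.004,0.003],
    [-0.255,0.004,0.01],
    [-0.276,0.004,0.018],
    [-0.276,0.004,0.018]
  ],
  "roll": [0,0,0,0,0,0,0,0,0,0],
  "fingers": [1,1,1,1,1,1,1,1,1,1]
}}

```text
time: 17.63
tcp_pos: [668.8, -380.0, 169.5]
orientation: [0.741, 0.671, -0.013, 0.038]
force: [-0.9, -2.5, 4.1]
finger_gap: 0.713
finger_force: 32.8
```

```bash
python3 - <<'E'
from h import *
lid()
for t in ((660,-378,215),(455,-300,215)): go(t,-85.4)
E
```

```text
lid pts 8854 end tilt -1.9 side -2.2 lid below tcp 1.7 underside mid [ 671.1 -382.6  101.9] latch end low [ 677.5 -317.9   99.8] other end low [ 664.7 -447.2  104.1]
t 17.68 tcp [ 669.1 -379.4  169.6] F [-0.79 -1.67  3.14] gap 66.1 h -5.5 tilt [ 0.031 -0.073 -0.997] j [ 0.03  0.8   0.73  1.35 -0.51  1.12  0.7 ]
  slide [-0.0045 -0.0124 -0.0761] roll 0.4438
t 17.68 tcp [ 669.1 -379.4  169.6] F [-0.79 -1.67  3.14] gap 66.1 h -5.5 tilt [ 0.031 -0.073 -0.997] j [ 0.03  0.8   0.73  1.35 -0.51  1.12  0.7 ]
  slide [ 0.0908 -0.3648 -0.0963] roll 0.4438
```

```bash
python3 - <<'E'
from h import *
for t in ((660,-378,205),(458.8,-350.1,140)): go(t,-85.4)
E
```

```text
t 17.68 tcp [ 669.1 -379.4  169.6] F [-0.79 -1.67  3.14] gap 66.1 h -5.5 tilt [ 0.031 -0.073 -0.997] j [ 0.03  0.8   0.73  1.35 -0.51  1.12  0.7 ]
  slide [-0.0034 -0.0131 -0.0595] roll 0.4438
t 17.68 tcp [ 669.1 -379.4  169.6] F [-0.79 -1.67  3.14] gap 66.1 h -5.5 tilt [ 0.031 -0.073 -0.997] j [ 0.03  0.8   0.73  1.35 -0.51  1.12  0.7 ]
  slide [ 0.0173 -0.3552  0.0346] roll 0.4438
```

Request:
{"api": "arm_command", "payload": {
  "slide": [
    [0,-0.004,-0.05],
    [0,-0.012,-0.07],
    [0.02,-0.08,-0.07],
    [0.03,-0.15,-0.06],
    [0.03,-0.22,-0.05],
    [0.03,-0.29,-0.04],
    [0.03,-0.35,-0.02],
    [0.03,-0.35,-0.01],
    [0.03,-0.35,-0.01],
    [0.03,-0.35,-0.01]
  ],
  "roll": [0,0.444,0.444,0.444,0.444,0.444,0.444,0.444,0.444,0.444],
  "fingers": [1,1,1,1,1,1,1,1,1,1]
}}

```text
time: 18.52
tcp_pos: [461.7, -337.1, 164.8]
orientation: [0.985, 0.171, 0.009, 0.037]
force: [0.1, 0.2, -2.5]
finger_gap: 0.718
finger_force: 31.8
```

Request:
{"api": "arm_command", "payload": {
  "slide": [
    [0,0,0],
    [0,0,0],
    [0,0,0],
    [0,0,0],
    [0,0,0]
  ],
  "roll": [0.086,0.086,0.086,0.086,0.086],
  "fingers": [1,1,1,1,1]
}}

```text
time: 18.93
tcp_pos: [462.2, -338.6, 165.5]
orientation: [0.998, 0.042, 0.013, 0.037]
force: [0.4, 0.5, -2.5]
finger_gap: 0.713
finger_force: 31.8
```

```bash
python3 - <<'E'
from h import *
lid()
for t in ((458.8,-350.1,110),(458.8,-350.1,73)): go(t,-85.4)
E
```

```text
lid pts 8929 end tilt 3.2 side -4.2 lid below tcp 1.6 underside mid [ 466.4 -343.3   98.3] latch end low [ 531.  -337.6  101.9] other end low [ 401.7 -349.    94.6]
t 18.98 tcp [ 462.2 -338.9  165.8] F [ 0.03  0.33 -2.83] gap 65.9 h -85.3 tilt [ 0.03  -0.072 -0.997] j [-0.28  0.64  1.15  1.9  -0.67  0.98 -0.33]
  slide [-0.0094  0.0111  0.0938] roll 0.0008
t 18.98 tcp [ 462.2 -338.9  165.8] F [ 0.03  0.33 -2.83] gap 65.9 h -85.3 tilt [ 0.03  -0.072 -0.997] j [-0.28  0.64  1.15  1.9  -0.67  0.98 -0.33]
  slide [-0.0109  0.0065  0.1553] roll 0.0008
```

Request:
{"api": "arm_command", "payload": {
  "slide": [
    [-0.006,0.014,0.03],
    [-0.009,0.012,0.08],
    [-0.009,0.01,0.12],
    [-0.01,0.0095,0.135],
    [-0.01,0.009,0.141],
    [-0.01,0.009,0.145],
    [-0.01,0.009,0.149],
    [-0.01,0.0085,0.153],
    [-0.01,0.0085,0.153]
  ],
  "roll": [0,0,0,0,0,0,0,0,0],
  "fingers": [1,1,1,1,1,1,1,1,1]
}}

```text
time: 19.73
tcp_pos: [460.5, -352.8, 76.3]
orientation: [0.998, 0.04, 0.015, 0.038]
force: [0.6, -0.5, 2.2]
finger_gap: 0.716
finger_force: 31.4
```

```bash
python3 - <<'E'
from h import *
lid()
go((459,-351,73),-85.4)
E
```

```text
lid pts 8875 end tilt 2.8 side -4.3 lid below tcp 1.5 underside mid [ 464.1 -357.6    9.1] latch end low [ 528.8 -352.2   12.3] other end low [ 399.4 -363.     5.9]
t 19.78 tcp [ 460.5 -352.8   76.3] F [ 2.   -1.42  3.25] gap 66.0 h -85.4 tilt [ 0.033 -0.075 -0.997] j [-0.15  0.75  1.    1.94 -0.81  0.84 -0.22]
  slide [-0.0023 -0.0036  0.0052] roll -0.0002
```

Request:
{"api": "arm_command", "payload": {
  "slide": [
    [-0.004,-0.005,0.0],
    [-0.006,-0.01,0.003],
    [-0.006,-0.01,0.006],
    [-0.006,-0.01,0.009],
    [-0.006,-0.01,0.009]
  ],
  "roll": [0,0,0,0,0],
  "fingers": [1,1,1,1,1]
}}

```text
time: 20.2
tcp_pos: [460.7, -350.3, 74.0]
orientation: [0.998, 0.04, 0.019, 0.04]
force: [6.1, -1.0, 23.4]
finger_gap: 0.719
finger_force: 42.4
```

```bash
python3 - <<'E'
from h import *
lid()
go((459,-351,73),-85.4)
E
```

```text
lid pts 8895 end tilt 0.9 side -4.5 lid below tcp 1.3 underside mid [ 462.2 -355.5    6.9] latch end low [ 526.9 -350.3    7.9] other end low [ 397.4 -360.8    5.9]
t 20.25 tcp [ 460.7 -350.3   73.9] F [ 5.08 -0.9  23.56] gap 66.1 h -85.4 tilt [ 0.041 -0.079 -0.996] j [-0.16  0.74  1.    1.95 -0.82  0.82 -0.21]
  slide [-0.003   0.0009  0.0015] roll -0.0002
```

Request:
{"api": "arm_command", "payload": {
  "slide": [
    [0,0,-0.003],
    [0,0,-0.004],
    [0,0,-0.004],
    [0,0,-0.004],
    [0,0,-0.004],
    [0,0.002,-0.03],
    [0,0.006,-0.09],
    [0,0.01,-0.15],
    [0,0.015,-0.2],
    [0,0.015,-0.2]
  ],
  "roll": [0,0,0,0,0,0,0,0,0,0],
  "fingers": [1,-0.5,-0.5,-0.75,-0.75,-0.75,-0.75,-0.75,-1,-1]
}}

```text
time: 21.08
tcp_pos: [453.7, -349.4, 194.7]
orientation: [0.998, 0.039, 0.017, 0.039]
force: [-0.0, -0.4, 0.3]
finger_gap: 0.97
finger_force: 0.0
```

```bash
python3 - <<'E'
from h import *
lid(); f=[]
for i in range(3): camera("side"); f.append(get_obs()['force'])
print(np.mean(f,0))
im,d=camera("top"); P=world("top",[(365,207)],0)
c=get_calibration("top");K=c["K"];V=c["view"];Ri=V[:3,:3].T;o=-Ri@V[:3,3]
v,u=np.mgrid[:480,:640]; P=(np.stack([u,v,np.ones_like(u)],-1)@np.linalg.inv(K).T*d[...,None])@Ri.T+o
z=P[...,2]
def rect(n,box,lo,hi):
    m=(P[...,0]>box[0])&(P[...,0]<box[1])&(P[...,1]>box[2])&(P[...,1]<box[3])&(z>lo)&(z<hi); print(n,m.sum(),cv2.minAreaRect(P[m][:,:2].astype(np.float32)) if m.any() else 0)
rect("F bar",(560,670,-130,-30),100,115); rect("placed lid",(370,550,-410,-290),64,78)
go((615.4,-77.1,145),-90.5)
save("top5.png",im)
E
```

```text
lid pts 0 end tilt 1.7 side -4.6 lid below tcp 0.0 underside mid [ 456.1 -354.4  128.9] latch end low [ 520.9 -349.2  130.9] other end low [ 391.3 -359.6  127. ]
[-1.00375736 -0.06135578 -0.69077659]
F bar 365 ((615.3035278320312, -77.01217651367188), (65.12523651123047, 18.692073822021484), 89.89225769042969)
placed lid 1145 ((468.19317626953125, -350.91314697265625), (119.70162200927734, 78.48323822021484), 4.171460151672363)
t 21.33 tcp [ 451.6 -345.6  187.8] F [-0.2   0.31  0.33] gap 92.1 h -85.4 tilt [ 0.028 -0.071 -0.997] j [-0.29  0.61  1.19  1.89 -0.64  1.01 -0.34]
  slide [ 0.3068 -0.4284  0.0472] roll 0.0281
  return _methods._mean(a, axis=axis, dtype=dtype,
  ret = ret.dtype.type(ret / rcount)
```

View pics/top5.png

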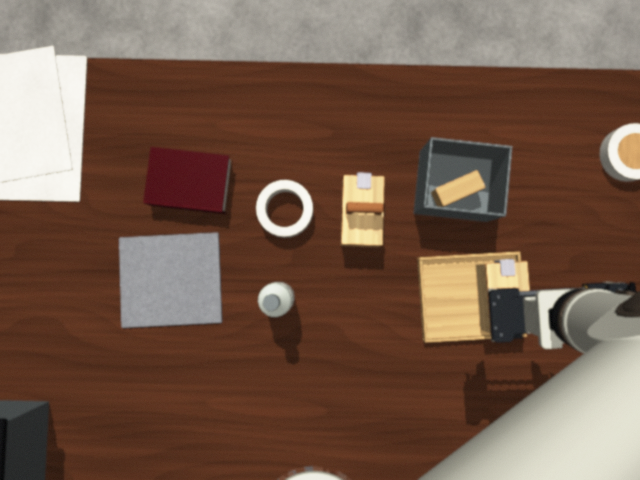

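Request:
{"api": "arm_command", "payload": {
  "slide": [
    [0.04,-0.05,0.0],
    [0.3068,-0.428,0.02],
    [0.3068,-0.428,0.02],
    [0.3068,-0.428,0.02],
    [0.3068,-0.428,0.02],
    [0.3068,-0.428,0.03],
    [0.3068,-0.428,0.04],
    [0.3068,-0.428,0.047],
    [0.3068,-0.428,0.047],
    [0.3068,-0.428,0.047]
  ],
  "roll": [0,0.028,0.028,0.028,0.028,0.028,0.028,0.028,0.028,0.028],
  "fingers": [-1,-1,-1,-1,-1,-1,-1,-1,-1,-1]
}}

```text
time: 22.17
tcp_pos: [615.7, -76.0, 143.5]
orientation: [0.999, -0.002, 0.013, 0.036]
force: [-0.7, -1.3, 0.2]
finger_gap: 0.999
finger_force: 0.0
```

```bash
python3 - <<'E'
from h import *
go((615.3,-77,81),-90.3)
E
```

```text
t 22.17 tcp [615.7 -76.  143.5] F [-0.67 -1.34  0.18] gap 91.9 h -90.2 tilt [ 0.026 -0.073 -0.997] j [-0.73  0.8   1.15  1.77 -0.77  1.07 -0.9 ]
  slide [-0.0033 -0.006   0.104 ] roll 0.0004
```

Request:
{"api": "arm_command", "payload": {
  "slide": [
    [-0.001,-0.003,0.05],
    [-0.003,-0.006,0.1],
    [-0.0033,-0.006,0.104],
    [-0.0033,-0.006,0.104],
    [-0.0033,-0.006,0.104],
    [-0.0033,-0.006,0.104],
    [-0.0033,-0.006,0.104],
    [-0.0033,-0.006,0.104],
    [-0.0033,-0.006,0.104],
    [-0.0033,-0.006,0.104]
  ],
  "roll": [0,0,0,0,0,0,0,0,0,0],
  "fingers": [-1,-1,-1,1,1,1,1,1,1,1]
}}

```text
time: 23.0
tcp_pos: [617.2, -80.1, 85.4]
orientation: [0.999, -0.004, 0.016, 0.036]
force: [-0.0, -1.0, 5.8]
finger_gap: 0.723
finger_force: 30.0
```

Request:
{"api": "arm_command", "payload": {
  "slide": [
    [0,0.002,-0.02],
    [0,0.005,-0.07],
    [0,0.01,-0.13],
    [0,0.015,-0.19],
    [0,0.016,-0.24],
    [0,0.016,-0.24],
    [0,0.016,-0.24],
    [0,0.016,-0.24]
  ],
  "roll": [0,0,0,0,0,0,0,0],
  "fingers": [1,1,1,1,1,1,1,1]
}}

```text
time: 23.67
tcp_pos: [611.1, -77.8, 227.3]
orientation: [0.999, -0.004, 0.015, 0.036]
force: [-0.4, 0.1, -2.7]
finger_gap: 0.726
finger_force: 29.7
```

```bash
python3 - <<'E'
from h import *
f=[]
for i in range(4): lid(); f.append(get_obs()['force'])
print(np.mean(f,0)); go((676.7,-265.1,215),-5.3)
E
```

```text
lid pts 7330 end tilt 0.5 side 0.0 lid below tcp 20.6 underside mid [612.2 -79.3 140.8] latch end low [677.2 -79.7 141.4] other end low [547.2 -78.9 140.3]
lid pts 7315 end tilt 0.3 side 0.0 lid below tcp 20.5 underside mid [611.7 -79.2 140.2] latch end low [676.7 -79.6 140.5] other end low [546.7 -78.8 139.8]
lid pts 7315 end tilt 0.3 side -0.0 lid below tcp 20.5 underside mid [611.6 -79.4 139.9] latch end low [676.6 -79.9 140.3] other end low [546.6 -79.  139.5]
lid pts 7282 end tilt 0.3 side -0.0 lid below tcp 20.5 underside mid [611.6 -79.7 139.9] latch end low [676.6 -80.1 140.2] other end low [546.6 -79.2 139.6]
[ 0.26946326 -0.20190073 -2.82744456]
t 23.87 tcp [610.9 -78.3 226.5] F [ 0.11 -0.15 -2.9 ] gap 66.8 h -90.5 tilt [ 0.027 -0.073 -0.997] j [-0.78  0.72  1.25  1.71 -0.67  1.19 -0.95]
  slide [0.1113 0.3081 0.0447] roll -0.4734
```

Request:
{"api": "arm_command", "payload": {
  "slide": [
    [0.111,0.308,0.04],
    [0.111,0.308,0.04],
    [0.111,0.308,0.04],
    [0.111,0.308,0.04],
    [0.111,0.308,0.04],
    [0.111,0.308,0.04],
    [0.111,0.308,0.04],
    [0.111,0.308,0.04],
    [0.111,0.308,0.04],
    [0.111,0.308,0.04]
  ],
  "roll": [-0.473,-0.473,-0.473,-0.473,-0.473,-0.473,-0.473,-0.473,-0.473,-0.473],
  "fingers": [1,1,1,1,1,1,1,1,1,1]
}}

```text
time: 24.7
tcp_pos: [676.6, -265.4, 217.8]
orientation: [0.811, 0.584, -0.01, 0.037]
force: [0.5, 0.4, -1.8]
finger_gap: 0.723
finger_force: 29.7
```

Request:
{"api": "arm_command", "payload": {
  "slide": [
    [0,0,0],
    [0,0,0],
    [0,0,0]
  ],
  "roll": [-0.076,-0.076,-0.076],
  "fingers": [1,1,1]
}}

```text
time: 24.95
tcp_pos: [676.6, -265.4, 218.2]
orientation: [0.737, 0.675, -0.014, 0.036]
force: [0.0, -0.5, -2.6]
finger_gap: 0.725
finger_force: 29.7
```

```bash
python3 - <<'E'
from h import *
lid()
for t in ((676.7,-263,210),(676.7,-263,159),(675,-273,159),(672,-300,170),(671,-323,186)): go(t,-5.3)
E
```

```text
lid pts 7240 end tilt -4.7 side 1.7 lid below tcp 20.9 underside mid [ 674.8 -272.1  131.6] latch end low [ 680.5 -207.6  126.3] other end low [ 669.2 -336.6  137. ]
t 25.0 tcp [ 676.8 -265.3  218.4] F [ 1.01  0.57 -2.62] gap 66.5 h -5.2 tilt [ 0.028 -0.072 -0.997] j [-0.18  0.7   0.79  1.43 -0.46  1.16  0.56]
  slide [ 0.0047 -0.001   0.0136] roll 0.0003
t 25.0 tcp [ 676.8 -265.3  218.4] F [ 1.01  0.57 -2.62] gap 66.5 h -5.2 tilt [ 0.028 -0.072 -0.997] j [-0.18  0.7   0.79  1.43 -0.46  1.16  0.56]
  slide [ 0.0106 -0.004   0.0983] roll 0.0003
t 25.0 tcp [ 676.8 -265.3  218.4] F [ 1.01  0.57 -2.62] gap 66.5 h -5.2 tilt [ 0.028 -0.072 -0.997] j [-0.18  0.7   0.79  1.43 -0.46  1.16  0.56]
  slide [-0.0062 -0.0053  0.0995] roll 0.0003
t 25.0 tcp [ 676.8 -265.3  218.4] F [ 1.01  0.57 -2.62] gap 66.5 h -5.2 tilt [ 0.028 -0.072 -0.997] j [-0.18  0.7   0.79  1.43 -0.46  1.16  0.56]
  slide [-0.0527 -0.0055  0.0843] roll 0.0003
t 25.0 tcp [ 676.8 -265.3  218.4] F [ 1.01  0.57 -2.62] gap 66.5 h -5.2 tilt [ 0.028 -0.072 -0.997] j [-0.18  0.7   0.79  1.43 -0.46  1.16  0.56]
  slide [-0.0927 -0.0027  0.0604] roll 0.0003
```

Request:
{"api": "arm_command", "payload": {
  "slide": [
    [0.016,-0.002,0.03],
    [0.018,-0.003,0.08],
    [0.018,-0.004,0.098],
    [0.018,-0.004,0.098],
    [-0.006,-0.005,0.0995],
    [-0.03,-0.005,0.093],
    [-0.053,-0.005,0.084],
    [-0.073,-0.004,0.073],
    [-0.093,-0.003,0.06],
    [-0.096,-0.003,0.058]
  ],
  "roll": [0,0,0,0,0,0,0,0,0,0],
  "fingers": [1,1,1,1,1,1,1,1,1,1]
}}

```text
time: 25.83
tcp_pos: [671.2, -329.5, 192.4]
orientation: [0.739, 0.673, -0.013, 0.039]
force: [-0.6, 3.0, -0.4]
finger_gap: 0.719
finger_force: 30.0
```

```bash
python3 - <<'E'
from h import *
lid()
for t in ((675,-270,212),(680,-232,202),(688,-204,194),(692,-178,188),(695,-152,182)): go(t,-5.3)
E
```

```text
lid pts 5731 end tilt 31.2 side -2.1 lid below tcp 28.2 underside mid [ 677.4 -297.7  108. ] latch end low [ 681.3 -242.3  141.6] other end low [ 673.6 -353.2   74.3]
t 25.88 tcp [ 671.4 -328.7  191.9] F [0.72 0.94 0.33] gap 66.0 h -5.3 tilt [ 0.033 -0.076 -0.997] j [-0.07  0.75  0.77  1.4  -0.49  1.13  0.65]
  slide [ 0.0952 -0.0017 -0.0406] roll 0.0002
t 25.88 tcp [ 671.4 -328.7  191.9] F [0.72 0.94 0.33] gap 66.0 h -5.3 tilt [ 0.033 -0.076 -0.997] j [-0.07  0.75  0.77  1.4  -0.49  1.13  0.65]
  slide [ 1.601e-01  1.000e-04 -2.850e-02] roll 0.0002
t 25.88 tcp [ 671.4 -328.7  191.9] F [0.72 0.94 0.33] gap 66.0 h -5.3 tilt [ 0.033 -0.076 -0.997] j [-0.07  0.75  0.77  1.4  -0.49  1.13  0.65]
  slide [ 0.2087  0.0085 -0.0183] roll 0.0002
t 25.88 tcp [ 671.4 -328.7  191.9] F [0.72 0.94 0.33] gap 66.0 h -5.3 tilt [ 0.033 -0.076 -0.997] j [-0.07  0.75  0.77  1.4  -0.49  1.13  0.65]
  slide [ 0.253   0.0108 -0.0114] roll 0.0002
t 25.88 tcp [ 671.4 -328.7  191.9] F [0.72 0.94 0.33] gap 66.0 h -5.3 tilt [ 0.033 -0.076 -0.997] j [-0.07  0.75  0.77  1.4  -0.49  1.13  0.65]
  slide [ 0.2973  0.0114 -0.0045] roll 0.0002
```

Request:
{"api": "arm_command", "payload": {
  "slide": [
    [0.03,0,-0.04],
    [0.09,0,-0.04],
    [0.15,0,-0.032],
    [0.185,0.005,-0.018],
    [0.209,0.0085,-0.012],
    [0.231,0.01,-0.009],
    [0.253,0.011,-0.006],
    [0.275,0.011,-0.003],
    [0.297,0.0114,0.0],
    [0.297,0.0114,0.0]
  ],
  "roll": [0,0,0,0,0,0,0,0,0,0],
  "fingers": [1,1,1,1,1,1,1,1,1,1]
}}

```text
time: 26.72
tcp_pos: [695.7, -145.3, 176.8]
orientation: [0.736, 0.675, -0.013, 0.037]
force: [0.5, 3.3, 6.4]
finger_gap: 0.719
finger_force: 30.0
```

```bash
python3 - <<'E'
from h import *
lid()
for t in ((690,-152,205),(677,-262,200),(677,-263,163),(680,-236,172),(682,-206,182)): go(t,-5.3)
E
```

```text
lid pts 7614 end tilt -6.1 side -1.9 lid below tcp 16.6 underside mid [ 697.7 -153.7   94.6] latch end low [703.5 -89.3  87.7] other end low [ 692.  -218.1  101.6]
t 26.77 tcp [ 695.6 -146.   177.1] F [-0.2   4.53  5.33] gap 65.8 h -4.9 tilt [ 0.032 -0.071 -0.997] j [-0.36  0.71  0.78  1.5  -0.47  1.08  0.41]
  slide [-0.014  -0.0067 -0.0459] roll 0.0022
t 26.77 tcp [ 695.6 -146.   177.1] F [-0.2   4.53  5.33] gap 65.8 h -4.9 tilt [ 0.032 -0.071 -0.997] j [-0.36  0.71  0.78  1.5  -0.47  1.08  0.41]
  slide [-0.1975 -0.0129 -0.0252] roll 0.0022
t 26.77 tcp [ 695.6 -146.   177.1] F [-0.2   4.53  5.33] gap 65.8 h -4.9 tilt [ 0.032 -0.071 -0.997] j [-0.36  0.71  0.78  1.5  -0.47  1.08  0.41]
  slide [-0.1949 -0.0151  0.0364] roll 0.0022
t 26.77 tcp [ 695.6 -146.   177.1] F [-0.2   4.53  5.33] gap 65.8 h -4.9 tilt [ 0.032 -0.071 -0.997] j [-0.36  0.71  0.78  1.5  -0.47  1.08  0.41]
  slide [-0.1508 -0.0134  0.0184] roll 0.0022
t 26.77 tcp [ 695.6 -146.   177.1] F [-0.2   4.53  5.33] gap 65.8 h -4.9 tilt [ 0.032 -0.071 -0.997] j [-0.36  0.71  0.78  1.5  -0.47  1.08  0.41]
  slide [-0.102  -0.0137 -0.0017] roll 0.0022
```

Request:
{"api": "arm_command", "payload": {
  "slide": [
    [-0.014,-0.004,-0.045],
    [-0.07,-0.008,-0.04],
    [-0.13,-0.01,-0.032],
    [-0.195,-0.013,-0.025],
    [-0.197,-0.014,0.01],
    [-0.195,-0.015,0.036],
    [-0.19,-0.015,0.036],
    [-0.17,-0.014,0.028],
    [-0.151,-0.0134,0.019],
    [-0.13,-0.0135,0.01]
  ],
  "roll": [0,0,0,0,0,0,0,0,0,0],
  "fingers": [1,1,1,1,1,1,1,1,1,1]
}}

```text
time: 27.6
tcp_pos: [679.3, -226.7, 176.8]
orientation: [0.738, 0.674, -0.015, 0.038]
force: [0.0, -5.0, -2.2]
finger_gap: 0.719
finger_force: 30.0
```

Request:
{"api": "arm_command", "payload": {
  "slide": [
    [0.015,0,-0.007],
    [0.03,0.001,-0.013],
    [0.035,0.001,-0.015],
    [0.035,0.001,-0.015]
  ],
  "roll": [0,0,0,0],
  "fingers": [1,1,1,1]
}}

```text
time: 27.93
tcp_pos: [682.7, -202.4, 184.5]
orientation: [0.737, 0.675, -0.013, 0.038]
force: [-0.3, -3.0, -0.5]
finger_gap: 0.714
finger_force: 30.0
```

```bash
python3 - <<'E'
from h import *
lid()
for t in ((677,-280,212),(674,-327,196),(671,-352,191),(669,-378,184)): go(t)
E
```

```text
lid pts 3844 end tilt -33.2 side -2.5 lid below tcp 24.4 underside mid [ 682.8 -240.4  105.1] latch end low [ 689.1 -186.4   69.5] other end low [ 676.6 -294.5  140.6]
t 27.98 tcp [ 682.6 -202.9  184.2] F [ 0.09 -1.26  0.67] gap 65.8 h -5.0 tilt [ 0.032 -0.072 -0.997] j [-0.28  0.7   0.78  1.5  -0.47  1.09  0.49]
  slide [-0.1318  0.0037 -0.0372] roll 0
t 27.98 tcp [ 682.6 -202.9  184.2] F [ 0.09 -1.26  0.67] gap 65.8 h -5.0 tilt [ 0.032 -0.072 -0.997] j [-0.28  0.7   0.78  1.5  -0.47  1.09  0.49]
  slide [-0.2082  0.0045 -0.0051] roll 0
t 27.98 tcp [ 682.6 -202.9  184.2] F [ 0.09 -1.26  0.67] gap 65.8 h -5.0 tilt [ 0.032 -0.072 -0.997] j [-0.28  0.7   0.78  1.5  -0.47  1.09  0.49]
  slide [-0.2495  0.0028  0.006 ] roll 0
t 27.98 tcp [ 682.6 -202.9  184.2] F [ 0.09 -1.26  0.67] gap 65.8 h -5.0 tilt [ 0.032 -0.072 -0.997] j [-0.28  0.7   0.78  1.5  -0.47  1.09  0.49]
  slide [-0.292   0.0028  0.0206] roll 0
```

Request:
{"api": "arm_command", "payload": {
  "slide": [
    [-0.01,0,-0.038],
    [-0.07,0.002,-0.038],
    [-0.132,0.004,-0.037],
    [-0.17,0.004,-0.015],
    [-0.195,0.0045,0.005],
    [-0.22,0.004,0.012],
    [-0.245,0.003,0.02],
    [-0.268,0.003,0.025],
    [-0.292,0.003,0.03],
    [-0.292,0.003,0.03]
  ],
  "roll": [0,0,0,0,0,0,0,0,0,0],
  "fingers": [1,1,1,1,1,1,1,1,1,1]
}}

```text
time: 28.82
tcp_pos: [667.3, -382.2, 178.0]
orientation: [0.739, 0.673, -0.013, 0.037]
force: [-1.2, -2.0, 3.6]
finger_gap: 0.718
finger_force: 30.0
```

```bash
python3 - <<'E'
from h import *
lid(); go((660,-378,215),-85.4); go((449,-250,200),-85.4)
E
```

```text
lid pts 8452 end tilt -0.6 side -2.0 lid below tcp 11.2 underside mid [ 670.  -383.9  100.8] latch end low [ 676.  -319.2  100.2] other end low [ 663.9 -448.6  101.5]
t 28.87 tcp [ 667.6 -381.4  178. ] F [-0.99 -1.65  2.06] gap 66.1 h -5.2 tilt [ 0.031 -0.073 -0.997] j [ 0.03  0.8   0.75  1.34 -0.52  1.14  0.71]
  slide [ 0.0002 -0.0108 -0.0622] roll 0.4454
t 28.87 tcp [ 667.6 -381.4  178. ] F [-0.99 -1.65  2.06] gap 66.1 h -5.2 tilt [ 0.031 -0.073 -0.997] j [ 0.03  0.8   0.75  1.34 -0.52  1.14  0.71]
  slide [ 0.1809 -0.3812 -0.0637] roll 0.4454
```

Request:
{"api": "arm_command", "payload": {
  "slide": [
    [0,-0.006,-0.05],
    [0.02,-0.02,-0.08],
    [0.06,-0.08,-0.085],
    [0.1,-0.15,-0.085],
    [0.14,-0.22,-0.085],
    [0.18,-0.29,-0.085],
    [0.18,-0.38,-0.08],
    [0.18,-0.381,-0.075],
    [0.181,-0.381,-0.07],
    [0.181,-0.381,-0.064]
  ],
  "roll": [0,0.445,0.445,0.445,0.445,0.445,0.445,0.445,0.445,0.445],
  "fingers": [1,1,1,1,1,1,1,1,1,1]
}}

```text
time: 29.7
tcp_pos: [447.4, -245.1, 198.8]
orientation: [0.984, 0.174, 0.009, 0.036]
force: [1.6, 0.8, -1.3]
finger_gap: 0.718
finger_force: 30.0
```

Request:
{"api": "arm_command", "payload": {
  "slide": [
    [0,0,0],
    [0,0,0],
    [0,0,0],
    [0,0,0],
    [0,0,0]
  ],
  "roll": [0.087,0.087,0.087,0.087,0.087],
  "fingers": [1,1,1,1,1]
}}

```text
time: 30.12
tcp_pos: [449.4, -247.8, 199.6]
orientation: [0.998, 0.043, 0.013, 0.037]
force: [-0.1, -0.3, -2.3]
finger_gap: 0.716
finger_force: 30.0
```

```bash
python3 - <<'E'
from h import *
lid()
im,d=camera("top")
c=get_calibration("top");K=c["K"];V=c["view"];Ri=V[:3,:3].T;o=-Ri@V[:3,3]
v,u=np.mgrid[:480,:640]; P=(np.stack([u,v,np.ones_like(u)],-1)@np.linalg.inv(K).T*d[...,None])@Ri.T+o
z=P[...,2]; m=(P[...,0]>360)&(P[...,0]<550)&(P[...,1]>-420)&(P[...,1]<-290)
for lo,hi in ((64,78),(105,118)):
    k=m&(z>lo)&(z<hi); print(k.sum(), cv2.minAreaRect(P[k][:,:2].astype(np.float32)) if k.any() else '')
save("top6.png",cv2.resize(im[220:360,380:580],None,fx=3,fy=3))
go((449.5,-250,100),-85.4); go((449.5,-250,85),-85.4)
E
```

```text
lid pts 8570 end tilt 4.5 side -4.2 lid below tcp 11.1 underside mid [ 455.3 -252.9  123. ] latch end low [ 519.8 -247.   128.1] other end low [ 390.8 -258.9  117.8]
822 ((502.2247009277344, -355.19744873046875), (53.93479919433594, 63.43092346191406), 6.5400071144104)
0 
t 30.22 tcp [ 449.4 -248.3  199.9] F [ 0.3   0.05 -1.63] gap 66.1 h -85.2 tilt [ 0.03  -0.072 -0.997] j [-0.59  0.52  1.31  2.01 -0.56  0.99 -0.51]
  slide [-0.004  -0.0095  0.1662] roll 0.0013
t 30.22 tcp [ 449.4 -248.3  199.9] F [ 0.3   0.05 -1.63] gap 66.1 h -85.2 tilt [ 0.03  -0.072 -0.997] j [-0.59  0.52  1.31  2.01 -0.56  0.99 -0.51]
  slide [-0.0046 -0.0114  0.1911] roll 0.0013
```

View pics/top6.png

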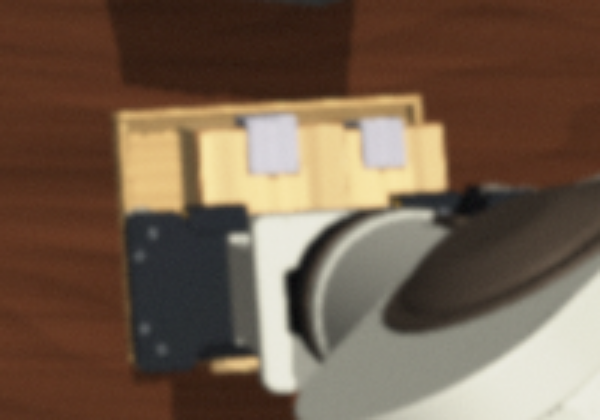

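Request:
{"api": "arm_command", "payload": {
  "slide": [
    [0,0.003,0.05],
    [0,-0.002,0.11],
    [0,-0.006,0.155],
    [0,-0.008,0.168],
    [0,-0.009,0.175],
    [0,-0.0095,0.181],
    [0,-0.0095,0.186],
    [0,-0.0095,0.19],
    [0,-0.0095,0.19]
  ],
  "roll": [0,0,0,0,0,0,0,0,0],
  "fingers": [1,1,1,1,1,1,1,1,1]
}}

```text
time: 30.97
tcp_pos: [454.0, -252.1, 87.3]
orientation: [0.998, 0.041, 0.015, 0.038]
force: [1.3, -0.4, 2.7]
finger_gap: 0.721
finger_force: 30.0
```

```bash
python3 - <<'E'
from h import *
lid()
go((452,-250.5,83),-85.4)
E
```

```text
lid pts 8502 end tilt 4.3 side -4.2 lid below tcp 11.0 underside mid [ 459.7 -257.3   10.7] latch end low [ 524.2 -251.6   15.6] other end low [ 395.1 -263.     5.8]
t 31.02 tcp [ 453.9 -252.1   87.3] F [ 1.75 -0.16  3.6 ] gap 66.0 h -85.3 tilt [ 0.033 -0.074 -0.997] j [-0.4   0.65  1.06  2.08 -0.76  0.79 -0.38]
  slide [-0.0032 -0.0034  0.0069] roll 0.0005
```

Request:
{"api": "arm_command", "payload": {
  "slide": [
    [0,-0.002,0.003],
    [0,-0.003,0.006],
    [0,-0.003,0.009],
    [0,-0.003,0.011],
    [0,-0.003,0.011]
  ],
  "roll": [0,0,0,0,0],
  "fingers": [1,1,1,1,1]
}}

```text
time: 31.43
tcp_pos: [458.8, -252.5, 83.0]
orientation: [0.998, 0.041, 0.019, 0.039]
force: [6.9, -0.2, 14.0]
finger_gap: 0.715
finger_force: 30.0
```

```bash
python3 - <<'E'
from h import *
lid()
go((452,-250.5,83),-85.4)
E
```

```text
lid pts 8466 end tilt 0.7 side -4.2 lid below tcp 10.1 underside mid [ 460.4 -258.     7.1] latch end low [ 525.2 -252.7    7.9] other end low [ 395.6 -263.4    6.3]
t 31.48 tcp [ 458.8 -252.5   83. ] F [ 8.07 -0.38 13.92] gap 65.8 h -85.3 tilt [ 0.042 -0.077 -0.996] j [-0.39  0.66  1.05  2.08 -0.78  0.77 -0.37]
  slide [-0.0109 -0.0042 -0.0008] roll 0.0005
```

Request:
{"api": "arm_command", "payload": {
  "slide": [
    [-0.004,0,-0.004],
    [-0.006,0,-0.005],
    [-0.006,0,-0.005],
    [-0.006,0,-0.005],
    [-0.006,0,-0.005],
    [-0.006,0,-0.005],
    [-0.006,0.002,-0.03],
    [-0.006,0.006,-0.08],
    [-0.006,0.01,-0.14],
    [-0.006,0.015,-0.2]
  ],
  "roll": [0,0,0,0,0,0,0,0,0,0],
  "fingers": [1,1,-0.5,-0.5,-0.65,-0.65,-0.65,-0.65,-0.65,-0.65]
}}

```text
time: 32.32
tcp_pos: [444.6, -250.3, 200.0]
orientation: [0.998, 0.041, 0.012, 0.037]
force: [1.7, -0.2, 0.5]
finger_gap: 0.823
finger_force: 0.0
```

```bash
python3 - <<'E'
from h import *
go((400,-100,300)); f=[]
E
```

```text
t 32.32 tcp [ 444.6 -250.3  200. ] F [ 1.71 -0.19  0.53] gap 75.7 h -85.4 tilt [ 0.027 -0.072 -0.997] j [-0.59  0.51  1.31  2.01 -0.55  0.98 -0.52]
  slide [-0.0499 -0.2426 -0.1863] roll 0
```

Retract clear and check.

Request:
{"api": "arm_command", "payload": {
  "slide": [
    [0,-0.05,-0.07],
    [0,-0.11,-0.1],
    [0,-0.18,-0.12],
    [0,-0.25,-0.14],
    [0,-0.32,-0.14],
    [0,-0.38,-0.14],
    [0,-0.38,-0.14],
    [0,-0.38,-0.14]
  ],
  "roll": [0,0,0,0,0,0,0,0],
  "fingers": [-1,-1,-1,-1,-1,-1,-1,-1]
}}

```text
time: 32.98
tcp_pos: [424.1, -32.5, 265.5]
orientation: [0.999, 0.039, 0.014, 0.035]
force: [1.4, 0.3, -0.4]
finger_gap: 1.0
finger_force: 0.0
```

```bash
python3 - <<'E'
from h import *
im,d=camera("top")
c=get_calibration("top");K=c["K"];V=c["view"];Ri=V[:3,:3].T;o=-Ri@V[:3,3]
v,u=np.mgrid[:480,:640]; P=(np.stack([u,v,np.ones_like(u)],-1)@np.linalg.inv(K).T*d[...,None])@Ri.T+o
z=P[...,2]
for a,b in ((-400,-305),(-300,-200)):
    k=(P[...,0]>360)&(P[...,0]<545)&(P[...,1]>a)&(P[...,1]<b)&(z>60)&(z<80); p=P[k]
    s=np.linalg.lstsq(np.c_[p[:,:2],np.ones(len(p))],p[:,2],rcond=None)[0]
    print(k.sum(), cv2.minAreaRect(p[:,:2].astype(np.float32)), np.degrees(s[:2]).round(2), np.median(p[:,2]))
save("top7.png",im)
E
```

```text
2667 ((459.6776428222656, -351.7098388671875), (137.18582153320312, 78.40589904785156), 4.516198635101318) [ 0.55 -0.68] 69.73186780426533
2628 ((453.1776428222656, -252.34771728515625), (137.34877014160156, 77.9517822265625), 4.025902271270752) [ 0.46 -0.41] 69.82539744903147
```

View pics/top7.png

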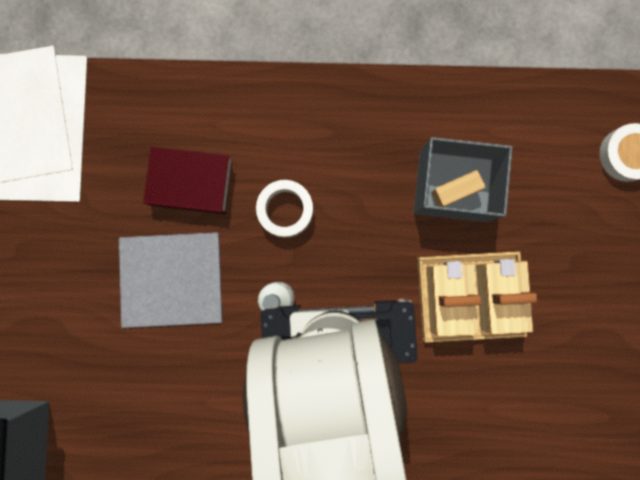

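```bash
python3 -c "
from workcell import *
print(finish_job())"
```

```text
the job is handed in; nothing more can be done
None
```

The job is handed in, with the offcut in the bin and both cases flat side by side in the tray. Each weighed about 0.25–0.29 kg, so I judged both empty, and each was rocked about 28–33° latch up then latch down; the arm can't tilt, so I pinched the bar by its ends and tipped them against the bin rim. One doubt remains: in an early reach test joint 4 read 0.198 rad, just under its 0.2 limit, and I don't know if that counts as out of range.

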